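# Open the cut-off saw's hood and set a tube against its fence and length stop

## Task

Set up the bench cut-off saw for its next cut: lift the paddle handle on the front of the grey hood to free the latch, swing the hood fully back onto its stop and let go. Then lay the red-brown square steel tube flat on the saw's bed and push it home, one long side flat against the rear fence and its right-hand end (as the operator sees it from the front) under the raised disc and up against the length stop. Lower the tube, do not drop it, keep off the brittle cutting disc and leave the hammer, the bottle and the tin where they are.

Things in the scene. Friction and masses are not known exactly. Their poses are not given: they have to be found in the camera images.
- saw: Bench cut-off saw, fixed: dark base 300 (x) x 350 (y) x 50 mm high under a grey sheet-metal hood. Origin: centre of its underside, on the bench; x to the rear (away from the robot), y to the operator's left, z up. Its top, z = 50 mm, is the flat bed. The vise screw with its cross bar sticks out of its front at y = 25 to 85, z = 26 mm, to x = -184 mm.
- corner (a point): Point on the bed (saw frame x 65, y -115, z 50 mm) where the fence's front face and the length stop's left face meet; axes as the saw's. Fence: plane x = 0 here, y = +58 to +262 mm, 28 mm high. Length stop: plane y = 0 here, x = -25 to +15 mm, 28 mm high. The tube when home has its centre at x -15, y +80, z +15 mm from here and lies along y.
- jaw (a point): Rear face of the open vise jaw, middle, on the bed (saw frame x -92, y 55, z 50 mm). The jaw reaches 12 mm forward and 40 mm to each side of here and is 18 mm high. The latch keeper, a bracket 20 mm high, stands nearby at saw frame x -122 to -110, y -28 to +28 mm.
- disc: Brittle brown cutting disc, radius 57.5 mm, 3 mm thick, upright, flat sides facing the saw's +y and -y, held raised: lowest point 45 mm above the bed, so the 30 mm tube passes under it. Origin: its centre (saw frame x 45, y -70, z 152.5 mm). From 14 mm to its right (-y) its motor (radius 31 mm) and arm, 71 mm or more above the bed. Hidden until the hood is opened.
- hood (a joint): Angle of the hood, rad. 0: shut and latched; grows as its front edge swings up and rearward; stop at 1.15. 0.85 kg, stiff friction hinges: it stays where it is left; raising it takes 10 to 12 N at its front edge. Latched, it gives 1 to 2 mm only. Shut, it covers saw frame x -130 to +130, y -170 to +170 mm, to z = 225 mm, with an upright front face up to z = 185 mm.
- hood_hinge (a point): Middle of the hood's hinge line, which runs along the saw's y at the rear of the bed (saw frame x 130, y 0, z 50 mm); axes as the saw's. With the hood open at its stop its front edge is 106 mm forward of and 237 mm above this line: it overhangs the fence, so a tool working there must lean back towards the robot.
- hood_edge (a point): Middle of the hood's lower front edge, 260 mm from the hinge line; the sheet is 4 mm thick. Its axes turn with the hood: z along the front face (up when shut), x rearward, y along the hinge.
- paddle (a joint): Angle of the paddle handle, rad. 0: at rest; grows as its free lower edge is lifted out from the hood's front face and upward about the pivot at its top; stop at 0.85. Sprung shut (2 N at the grip at rest, 7 N fully lifted). It withdraws a pawl hidden in the hood: the hood is free from about 0.5 rad on, and no longer needs the paddle held once it has risen 20 mm.
- paddle_pivot (a point): Middle of the paddle's pivot pin, which lies along y, 12 mm in front of the hood's front face and 113 mm above its lower edge; axes as hood_edge's. Its lugs reach 37 mm to each side.
- paddle_grip (a point): Place to grip the black paddle across its width, 13 mm forward of and 52 mm below the pivot when at rest, 25 mm off the hood's face. Its grip end is 56 mm wide (y), from 34 to 68 mm below the pivot; above that a neck 36 mm wide; flat sides reach from 4 to 30 mm off the hood's face, nothing beside them. Axes turn with the paddle.
- tube: Loose square steel tube, primed red-brown, 160 mm long (x), 30 x 30 mm section, 0.2 to 0.45 kg. Origin: centre of its underside. It starts flat on the bench, left or right of the saw.
- tube_center (a point): Centre of the tube, 15 mm above its underside; axes as the tube's.
- hammer: Bystander: hammer 260 mm long (x, head at the +x end), 26 mm high, lying on the bench on the other side of the saw. Origin: middle of its length, on the bench.
- oil_bottle: Bystander: dark blue plastic oil bottle, radius 32 mm, 190 mm high, standing on the bench before one front corner of the saw. Origin: centre of its base.
- tin: Bystander: grey tin, radius 36 mm, 100 mm high, standing before the saw's other front corner. Origin: centre of its base.
Things that resemble listed ones, but are neither listed nor needed, are in the scene too. Of the things that look like the tube, the largest one is meant.

How it is judged:
On the way, in this order (a step that is already met when the one before it is completed fails the run):
1. the paddle is lifted while the hood is still shut, which withdraws the pawl (value of joint paddle above 0.4 rad and value of joint hood below 0.1 rad).
2. the hood is swung back to its stop and the paddle is let go (value of joint hood above 1.05 rad and value of joint paddle below 0.1 rad), for 0.2 s.
3. the tube lies flat on the bed (z of tube_center in the frame of corner between 0.012 and 0.018 m and x of tube_center in the frame of corner between -0.19 and 0 m and linear speed of tube below 0.05 m/s), for 0.2 s.
At the end, for the whole second after the job is handed in: The hood stands open within 0.1 rad of its stop (over 1.05 rad), the paddle has sprung back (under 0.1 rad), and the tube lies flat on the bed, at rest and released, its long side within 2 mm and 0.025 rad of the fence and its right-hand end within 2 mm of the length stop (all of step 2 and x of tube_center in the frame of corner between -0.017 and -0.013 m and y of tube_center in the frame of corner between 0.078 and 0.082 m and z of tube_center in the frame of corner between 0.013 and 0.017 m and angle between the x axis of tube and the y axis of saw, either way round below 0.025 rad and linear speed of tube below 0.01 m/s); the robot touches nothing.
It fails at once if the cutting disc is touched with more than 2 N (contact force between disc and anything else above 2 N).
It fails at once if the hammer is moved more than 20 mm (distance of hammer from where it was at the start of the episode above 0.02 m).
It fails at once if the oil bottle is moved more than 20 mm or tipped (distance of oil_bottle from where it was at the start of the episode above 0.02 m or angle between oil_bottle's own z axis and vertical above 0.2 rad).
It fails at once if the tin is moved more than 20 mm or tipped (distance of tin from where it was at the start of the episode above 0.02 m or angle between tin's own z axis and vertical above 0.2 rad).
It fails at once if the tube is dropped: it falls at more than 0.5 m/s while not held (a drop of more than about 13 mm) (linear speed of tube above 0.5 m/s and contact force between tube and the fingers below 0.1 N).
It also fails if it takes over 70 s, if anything falls off the work surface, if the arm or the gripper's body presses on something with over 40 N, if the wrist force passes 120 N, or if a joint passes its speed limit or range.

## Robot

A 7-joint arm with a two-finger parallel gripper is mounted at the origin on the work surface. World frame = base frame: x ahead of the robot, y to its left, z up, the work surface at z = 0. Lengths are in m, angles in rad, forces in N, time in s.
With the tool pointing down it reaches from about 0.425 to 0.925 m from the base axis. Payload 6.8 kg.
Tool frame: the origin (TCP) lies midway between the tips of the shut fingers; the grasp point (between the pads) lies 19 mm behind it; z points along the fingers, y is the direction in which the jaws open and shut (so a half turn about z gives the same grasp; the last joint's range is limited). The gripper opens to 85 mm and grips with 20 to 120 N. Pads are 22 mm wide; open, the fingers measure 114 mm over their backs; the gripper's body (76 mm by 85 mm) begins 54 mm behind the grasp point. The pads swing forward as they close: fully open they stand 13 mm farther back than shut.
Start: joints at [1.024, 0.477, 0.022, 1.555, -0.011, 1.109, -0.083], TCP at [0.287, -0.611, 0.231] pointing down, gripper open.
Joint ranges: [-2.96, 2.96], [-0.34, 2.1], [-1.41, 1.46], [0.24, 2.44], [-1.37, 4.51], [0.17, 1.92], [-2.96, 2.96]. Speed limits (rad/s): [2.39, 2.39, 3.14, 3.14, 3.14, 3.14, 3.14].

## Interface

Orientations are given as a rotation vector (axis times angle).
In Python, from bench import r, imaging gives the robot as it stands.
- The arm moves only by the tool jog_arm, never from a script. Its argument "rows" is a list of rows, each an object with "delta_rot": the turn, a rotation vector about the tool's x, y, z in degrees, a list of three; "xyz": the shift along the tool's x, y, z in cm, a list of three; "fingers": the closure, from 0 (fully open) to 1 (shut). A call has exactly 5 rows; each row is the pose to reach, as a shift and turn from the pose measured when the call began, along the tool's axes at that moment; what a row does not reach only later rows make up. A row lasts 1/12 s, in which the tool goes at most 41.7 mm and 7.16 degrees, less where a joint would pass 70% of its speed; a pose out of reach is approached as far as the arm can. A call with a gripper value outside its range is refused whole. The fingers move at their own pace and stop on an object; "grip_force" is the grip in N (left out, the last holds). Time passes only in rows, so rows that repeat a pose let the fingers close, or fill a call up. It gives the time, the measured TCP pose, the force and the opening at its end, in the units of the state.
- r.get_obs(): the state, without advancing time (a new reading comes with each control period).
- imaging.grab_frame(name): name is "scene" or "top" or "wrist"; returns the picture (480x640x3 uint8, blue, green, red); there is no depth.
- imaging.camera_info(name): a dict with "camera_matrix" (3x3 intrinsics, pixels), "k1" (the pictures are not rectified: a ray, as slopes to the right and down, at radius r is drawn at 1 + k1 r^2 times it, then the intrinsics apply), "xyz" and "attitude" of the camera in the world. Camera axes: x right, y down, z forward; pixel columns grow to the right and rows downward; lengths in m; the calibration is good to about 2 mm. A picture is of the moment at which its call begins: read the wrist's pose just before it. camera_info takes no time and is no camera call; for the wrist camera it gives the pose at the moment of the call.
- r.hand_in(): hands the job in, once; it reports no verdict.
Trained networks look in the newest picture that a camera, given by its name, has taken for a name from the list of things; names that differ only in an ending like _2 or _b are one class to them, and where a whole thing is asked for, a point or a joint stands for the part that bears it (a point fixed in the world has none). Each returns a list of dicts, best first, with "conf" (0 to 1); they miss things now and then, are a little off and sometimes report something else, mostly with a low value. They report only what shows in the picture. A call takes as long as a camera call. They do not tell look-alikes from the thing itself.
- imaging.find_in(camera, query): "position" ([column, row] in pixels, amid what is visible of it).
- imaging.cut_out(camera, query): "region" (480x640 bool, what is visible of it) and "position" ([column, row] in pixels, amid what is visible of it).
- imaging.tip_of(camera, query): "position" ([column, row] in pixels: a listed point, or the origin of a listed thing).
The state is a dict: "clock": time; "joints": joint angles; "qvel": joint speeds; "tau": joint torques, N m; "tcp_pos": TCP position; "orientation": TCP orientation; "contact_force": force on the tool from outside, world axes, zero at the start; "moment": the same for the moment, N m; "grip_width": finger opening in m.
Only numpy, scipy, OpenCV 4.12 (cv2) and the standard library are available. Lean on these libraries where they do the work, as an engineer would, in place of code of your own. Each camera call takes 0.05 s, during which the arm holds its last target.

## Working session

There is one attempt and no reset: what is moved stays moved. The work goes in short steps, Python scripts to look and compute and a tool call to move; the robot and the scene stay as the last step left them, time stands still between calls to the robot, and variables do not carry over. Pictures are saved under pics/ and viewed, and the job is handed in when it is done.

Besides the shell and the picture viewer there is one more tool, called by a JSON object that holds its "method" and its "body", one argument or row to a line. jog_arm: Moves the arm, as the interface text tells. Its arguments: {"type":"object","properties":{"rows":{"type":"array","items":{"type":"object","properties":{"delta_rot":{"type":"array","items":{"type":"number"}},"xyz":{"type":"array","items":{"type":"number"}},"fingers":{"type":"number"}}}},"grip_force":{"type":"number"}},"required":["rows"]}

```bash
ls -la; mkdir -p pics; python3 - <<'E'
from bench import r, imaging
import cv2
print(r.get_obs())
for n in ["scene","top","wrist"]:
    i=imaging.camera_info(n); print(n,i)
    cv2.imwrite(f"pics/{n}0.png",imaging.grab_frame(n))
E
```

```text
total 12
drwxr-xr-x  3 agent agent 4096 Dec  7 02:00 .
drwxr-xr-x 23 root  root  4096 Dec  7 02:00 ..
drwxr-xr-x  2 agent agent 4096 Dec  7 02:00 pics
{'clock': 0.0, 'joints': array([ 1.02389842,  0.47779685,  0.02238859,  1.55645683, -0.01151359,
        1.10928566, -0.0831486 ]), 'qvel': array([ 1.24534968e-03,  4.06918090e-04, -5.41325001e-04, -9.66667719e-05,
       -4.38505309e-04,  4.83078995e-04,  1.14010246e-03]), 'tau': array([-1.01455626e-03, -5.96454477e+01,  1.60795771e+00, -2.81199807e+01,
        1.25427192e-02,  9.27262532e-03,  1.21506559e-05]), 'tcp_pos': array([ 0.28648682, -0.61053612,  0.23032656]), 'orientation': array([-3.06461446e+00, -6.83250411e-01,  8.41933199e-04]), 'contact_force': array([ 0.11516703, -1.1580332 ,  0.72062862]), 'moment': array([0.03417228, 0.07904341, 0.0361252 ]), 'grip_width': 0.08542085828701951}
scene {'camera_matrix': array([[553.1002901 ,   0.        , 316.09275151],
       [  0.        , 553.1002901 , 228.10135735],
       [  0.        ,   0.        ,   1.        ]]), 'k1': -0.13720003304993264, 'xyz': array([0.37489522, 0.44782737, 1.42209678]), 'attitude': array([-0.59033653,  2.98386993, -0.46233928])}
top {'camera_matrix': array([[439.4493229 ,   0.        , 319.53674259],
       [  0.        , 439.4493229 , 242.59803032],
       [  0.        ,   0.        ,   1.        ]]), 'k1': -0.03204181377076867, 'xyz': array([0.36516857, 0.08321824, 1.19278811]), 'attitude': array([-2.09623371,  2.14300101, -0.20018991])}
wrist {'camera_matrix': array([[377.63504169,   0.        , 321.76603001],
       [  0.        , 377.63504169, 242.19924276],
       [  0.        ,   0.        ,   1.        ]]), 'k1': -0.07453498210803408, 'xyz': array([ 0.36128935, -0.57545347,  0.37168   ]), 'attitude': array([ 2.40737568, -1.53074227, -0.25692304])}
```

View pics/scene0.png

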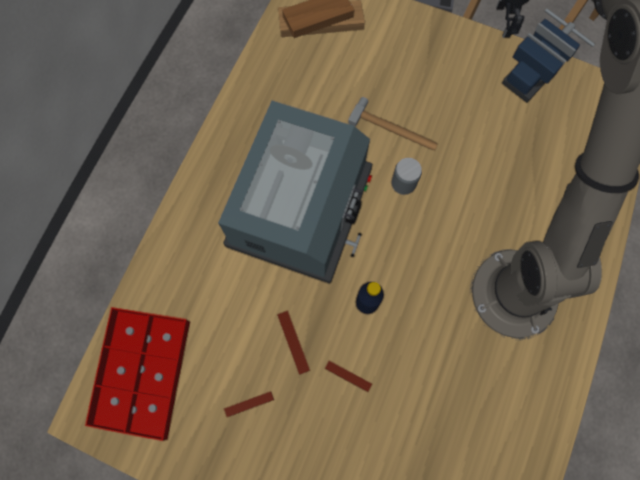

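View pics/top0.png

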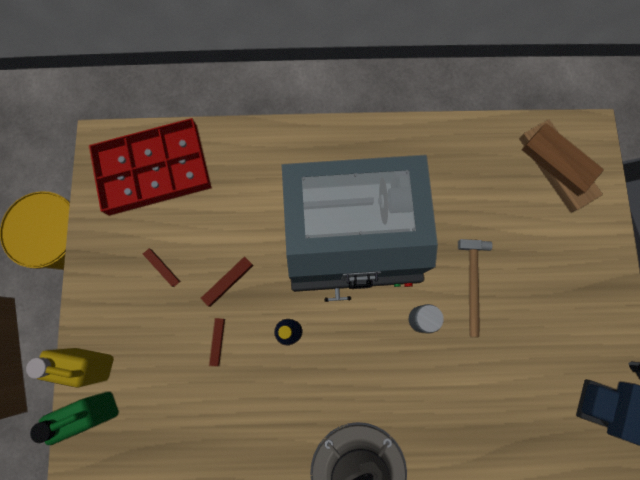

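View pics/wrist0.png

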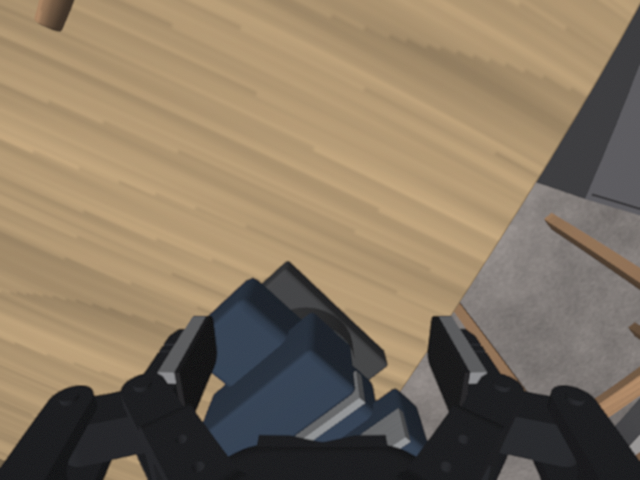

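```bash
cat > h.py <<'E'
import numpy as np, cv2
from scipy.spatial.transform import Rotation as R
from scipy.optimize import least_squares
from bench import r, imaging
def cam(n):
    i=imaging.camera_info(n); return dict(K=i['camera_matrix'],k1=i['k1'],t=np.array(i['xyz']),R=R.from_rotvec(i['attitude']).as_matrix())
def proj(c,P):
    P=np.atleast_2d(P); p=(P-c['t'])@c['R']; s=p[:,:2]/p[:,2:]
    s=s*(1+c['k1']*(s**2).sum(1,keepdims=True))
    return s@c['K'][:2,:2].T+c['K'][:2,2]
def ray(c,uv):
    d=(np.array(uv,float)-c['K'][:2,2])/np.diag(c['K'])[:2]; s=d.copy()
    for _ in range(30): s=d/(1+c['k1']*(s**2).sum())
    v=c['R']@np.array([s[0],s[1],1]); return v/np.linalg.norm(v)
def atz(c,uv,z):
    v=ray(c,uv); return c['t']+v*(z-c['t'][2])/v[2]
def tri(obs):
    A=np.zeros((3,3));b=np.zeros(3)
    for c,uv in obs:
        v=ray(c,uv); M=np.eye(3)-np.outer(v,v); A+=M;b+=M@c['t']
    return np.linalg.solve(A,b)
def saw2w(s,P):  # s=(x,y,yaw)
    P=np.atleast_2d(P); c,sn=np.cos(s[2]),np.sin(s[2])
    return np.c_[s[0]+c*P[:,0]-sn*P[:,1], s[1]+sn*P[:,0]+c*P[:,1], P[:,2]]
def tcpR(o=None):
    o=o or r.get_obs(); return R.from_rotvec(o['orientation']).as_matrix()
E
python3 - <<'E'
from h import *
cs={n:cam(n) for n in("scene","top")}
for q in ["saw","hood_hinge","hood_edge","paddle_pivot","paddle_grip","jaw","corner"]:
    o=[]
    for n in cs:
        l=imaging.tip_of(n,q)
        print(q,n,[(np.round(d['position'],1).tolist(),round(d['conf'],2)) for d in l[:2]])
        if l:o.append((cs[n],l[0]['position']))
    if len(o)==2: print('  tri',tri(o).round(4))
for n in cs:
  for q in ["tube","oil_bottle","tin","hammer"]:
    for d in imaging.cut_out(n,q)[:4]:
        print(q,n,np.round(d['position'],1),round(d['conf'],2),d['region'].sum(), atz(cs[n],d['position'],0.03).round(3))
print(r.get_obs()['clock'])
E
```

```text
saw scene [([343.9, 218.4], 0.42)]
saw top []
hood_hinge scene []
hood_hinge top []
hood_edge scene [([346.7, 215.4], 0.9)]
hood_edge top [([357.1, 276.7], 0.67)]
  tri [ 0.4886 -0.0099  0.0706]
paddle_pivot scene [([352.8, 206.4], 0.59)]
paddle_pivot top [([360.2, 279.5], 0.83)]
  tri [ 0.475  -0.0108  0.1477]
paddle_grip scene [([358.2, 211.3], 0.48)]
paddle_grip top [([364.0, 285.9], 0.59), ([473.5, 287.2], 0.59)]
  tri [ 0.4634 -0.0248  0.0895]
jaw scene [([324.7, 228.8], 0.63)]
jaw top [([334.2, 265.9], 0.83), ([361.5, 278.7], 0.62)]
  tri [0.522  0.0476 0.0756]
corner scene []
corner top [([361.3, 283.2], 0.6)]
tube scene [249.2 405.4] 0.64 505 [0.529 0.521 0.03 ]
tube scene [349. 377.] 0.64 520 [0.33  0.365 0.03 ]
tube scene [294.6 343.4] 0.6 769 [0.486 0.34  0.03 ]
oil_bottle scene [368.5 298.1] 0.92 716 [0.356 0.163 0.03 ]
oil_bottle scene [405.3 176.9] 0.31 823 [ 0.382 -0.188  0.03 ]
tin scene [405.5 175.8] 0.9 878 [ 0.382 -0.191  0.03 ]
tin scene [297.7 189.3] 0.55 17526 [ 0.639 -0.042  0.03 ]
hammer scene [383.4 124.3] 0.93 1030 [ 0.493 -0.317  0.03 ]
hammer scene [355.7 211.2] 0.38 235 [ 0.471 -0.043  0.03 ]
tube top [159.2 264.2] 0.94 482 [0.541 0.516 0.03 ]
tube top [226.2 283.7] 0.85 822 [0.485 0.334 0.03 ]
tube top [218.  343.7] 0.63 527 [0.329 0.353 0.03 ]
oil_bottle top [287.7 332.4] 0.87 609 [0.355 0.172 0.03 ]
tin top [427.1 318.9] 0.8 866 [ 0.381 -0.192  0.03 ]
hammer top [473.5 276.7] 0.95 1161 [ 0.489 -0.324  0.03 ]
1.25
```

```bash
python3 - <<'E'
import cv2
t=cv2.imread('pics/top0.png');cv2.imwrite('pics/topc.png',cv2.resize(t[140:370,190:460],None,fx=2.6,fy=2.6,interpolation=cv2.INTER_CUBIC))
t=cv2.imread('pics/scene0.png');cv2.imwrite('pics/scenec.png',cv2.resize(t[90:320,210:400],None,fx=2.6,fy=2.6,interpolation=cv2.INTER_CUBIC))
E
```

```text
(no output)
```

View pics/topc.png

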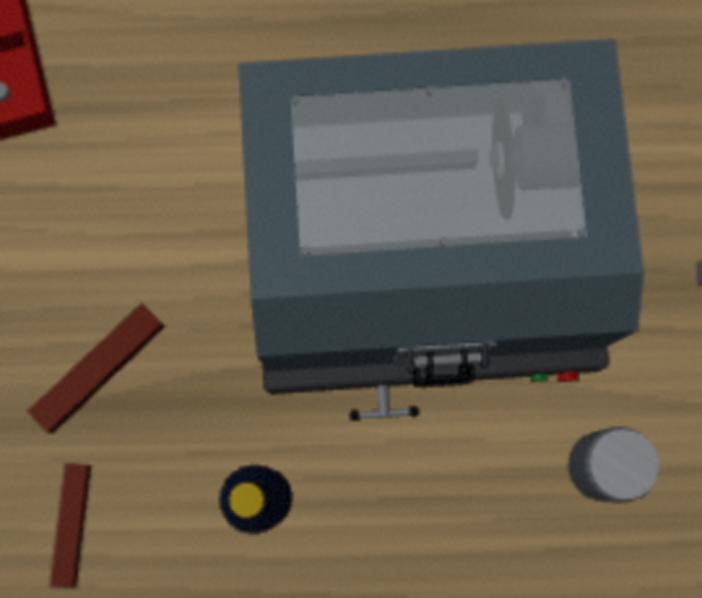

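View pics/scenec.png

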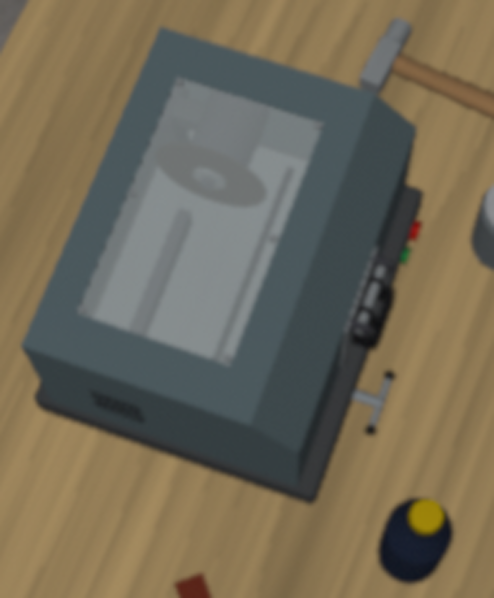

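```bash
cat > fit.py <<'E'
from h import *
cs={n:cam(n) for n in("scene","top")}
off={'top':(190,140),'scene':(210,90)}
pts=[('top',(265,393),(-150,175,0)),('top',(607,369),(-150,-175,0)),('top',(634,330),(-130,-170,185)),('top',(607,348),(-130,-170,50)),
('top',(240,64),(130,170,225)),('top',(615,40),(130,-170,225)),('top',(384,386),(-150,55,26)),
('scene',(312,501),(-150,175,0)),('scene',(42,405),(150,175,0)),('scene',(413,130),(-130,-170,185)),('scene',(299,452),(-130,170,185)),
('scene',(25,347),(130,170,225)),('scene',(163,30),(130,-170,225)),('top',(384,412),(-181,55,26)),('scene',(380,402),(-181,55,26))]
def res(s):
    return np.concatenate([(proj(cs[n],saw2w(s,np.array(P)/1000))[0]-(np.array(uv)/2.6+off[n])) for n,uv,P in pts])
f=least_squares(res,[0.63,-0.03,0.05],loss='soft_l1')
if __name__=='__main__':
    print(f.x, np.degrees(f.x[2]))
    for p,e in zip(pts,res(f.x).reshape(-1,2)): print(p[0],p[2],e.round(1))
    for q in ((-130,0,50),(-142,0,163),(-155,0,111)): print(saw2w(f.x,np.array(q)/1000))
E
python3 fit.py
```

```text
[ 0.61861885 -0.00716766  0.04620568] 2.64739020552363
top (-150, 175, 0) [0.4 1.1]
top (-150, -175, 0) [-2.5  1.5]
top (-130, -170, 185) [1.7 0.1]
top (-130, -170, 50) [-1.   0.2]
top (130, 170, 225) [-0.9 -0.5]
top (130, -170, 225) [ 0.1 -0.8]
top (-150, 55, 26) [-0.8 -0. ]
scene (-150, 175, 0) [0.5 1.8]
scene (150, 175, 0) [-1.2  1.5]
scene (-130, -170, 185) [ 1.4 -2.1]
scene (-130, 170, 185) [-0.3 -0.7]
scene (130, 170, 225) [-1.7 -1.9]
scene (130, -170, 225) [-1.  -2.6]
top (-181, 55, 26) [0.1 1.7]
scene (-181, 55, 26) [ 0.9 -0.5]
[[ 0.48875759 -0.01317226  0.05      ]]
[[ 0.4767704  -0.01372653  0.163     ]]
[[ 0.46378428 -0.01432699  0.111     ]]
```

```bash
cat >> h.py <<'E'
SAW=np.array([0.6186,-0.0072,0.0462])
def orient(pitch,yaw,flip=1):
    # tool z: pitch deg below horizontal, heading yaw; tool y = flip*left
    p=np.radians(pitch); tz=np.array([np.cos(p)*np.cos(yaw),np.cos(p)*np.sin(yaw),-np.sin(p)])
    ty=flip*np.array([-np.sin(yaw),np.cos(yaw),0]); return np.c_[np.cross(ty,tz),ty,tz]
def move(P,Rt,show=True):
    o=r.get_obs(); R0=tcpR(o); d=R0.T@(np.array(P)-o['tcp_pos'])*100
    w=np.degrees(R.from_matrix(R0.T@Rt).as_rotvec())
    print('xyz cm',d.round(2),'|',np.linalg.norm(d).round(1),'rot',w.round(1),'|',np.linalg.norm(w).round(1))
    return d,w
E
python3 - <<'E'
from h import *
print(tcpR().round(3))
for f in(1,-1):
    move([0.39,-0.017,0.3],orient(60,SAW[2],f)); 
E
```

```text
[[ 0.905  0.425 -0.   ]
 [ 0.425 -0.905 -0.   ]
 [-0.     0.    -1.   ]]
xyz cm [ 34.58 -49.4   -6.87] | 60.7 rot [ -40.9   -8.1 -152.7] | 158.3
xyz cm [ 34.58 -49.4   -6.87] | 60.7 rot [-5.9 29.6 22. ] | 37.3
```

{"method": "jog_arm", "body": {
  "rows": [
    {"xyz": [11.4,-16.3,-2.3],"delta_rot": [-2,10,7],"fingers": 0},
    {"xyz": [11.4,-16.3,-2.3],"delta_rot": [-2,10,7],"fingers": 0},
    {"xyz": [11.4,-16.3,-2.3],"delta_rot": [-2,10,7],"fingers": 0},
    {"xyz": [11.4,-16.3,-2.3],"delta_rot": [-2,10,7],"fingers": 0},
    {"xyz": [11.4,-16.3,-2.3],"delta_rot": [-2,10,7],"fingers": 0}
  ]
}}

```text
clock: 1.67
tcp_pos: [0.3206, -0.4124, 0.2546]
orientation: [-3.086, -0.492, -0.279]
contact_force: [0.9, 0.9, -0.2]
grip_width: 0.0855
```

```bash
python3 - <<'E'
from h import *
o=r.get_obs();print(o['joints'].round(4),o['tcp_pos'],o['clock'])
move([0.39,-0.017,0.3],orient(60,SAW[2],-1)); 
E
```

```text
[ 0.9616  0.1709 -0.0827  1.9433 -0.1744  0.948  -0.2775] [ 0.32062346 -0.41238708  0.25457197] 1.6667
xyz cm [ 19.47 -35.34  -1.99] | 40.4 rot [-4.  19.6 15. ] | 25.0
```

{"method": "jog_arm", "body": {
  "rows": [
    {"xyz": [9.7,-17.7,-1.0],"delta_rot": [-4,20,15],"fingers": 0},
    {"xyz": [9.7,-17.7,-1.0],"delta_rot": [-4,20,15],"fingers": 0},
    {"xyz": [9.7,-17.7,-1.0],"delta_rot": [-4,20,15],"fingers": 0},
    {"xyz": [9.7,-17.7,-1.0],"delta_rot": [-4,20,15],"fingers": 0},
    {"xyz": [9.7,-17.7,-1.0],"delta_rot": [-4,20,15],"fingers": 0}
  ]
}}

```text
clock: 2.08
tcp_pos: [0.3523, -0.2122, 0.2757]
orientation: [-3.017, -0.059, -0.821]
contact_force: [0.8, 1.2, -0.2]
grip_width: 0.0853
```

```bash
python3 - <<'E'
from h import *
o=r.get_obs();print(o['joints'].round(4),o['tcp_pos'],o['clock'])
move([0.38,-0.017,0.3],orient(60,SAW[2],-1)); 
E
```

```text
[ 0.9284 -0.1932 -0.2367  2.3481 -0.6558  0.6759 -0.3875] [ 0.35226542 -0.21223803  0.2757423 ] 2.0833
xyz cm [  4.26 -19.41  -0.22] | 19.9 rot [-0.  -0.4 -0.4] | 0.6
```

```bash
cat > kin.py <<'E'
from h import *
import itertools
D=[([1.02389842,0.47779685,0.02238859,1.55645683,-0.01151359,1.10928566,-0.0831486],[0.28648682,-0.61053612,0.23032656],[-3.06461446e+00,-6.83250411e-01,8.41933199e-04]),
([0.9616,0.1709,-0.0827,1.9433,-0.1744,0.948,-0.2775],[0.32062346,-0.41238708,0.25457197],[-3.086,-0.492,-0.279]),
([0.9284,-0.1932,-0.2367,2.3481,-0.6558,0.6759,-0.3875],[0.35226542,-0.21223803,0.2757423],[-3.017,-0.059,-0.821])]
def rz(a): return R.from_euler('z',a).as_matrix()
def ry(a): return R.from_euler('y',a).as_matrix()
def fk(p,q,s):
    psi,h,a,b,c,g,e1,e2,e3,bx=p
    M=rz(s[0]*q[0]+psi); P=np.array([bx,0,h])
    M=M@ry(q[1])@rz(s[1]*q[2]); P=P+M@[e1,0,a]
    M=M@ry(q[3])@rz(s[2]*q[4]); P=P+M@[e2,0,b]
    M=M@ry(q[5]); P=P+M@[e3,0,0]
    M=M@rz(s[3]*q[6]+g); P=P+M@[0,0,c]
    return P,M
def res(p,s):
    o=[]
    for q,t,w in D:
        P,M=fk(p,q,s); o+=list(10*(P-t)); o+=list((M-R.from_rotvec(w).as_matrix()).ravel())
    return np.array(o)
if __name__=='__main__':
    best=[]
    for s in itertools.product((1,-1),repeat=4):
        for g in (0,1.57,3.14,-1.57):
            psi0=-1.13-s[0]*1.024
            f=least_squares(res,[psi0,.34,.4,.4,.25,g,0,0,0,0],args=(s,)); best.append((f.cost,s,f.x.round(4)))
    best.sort(key=lambda b:b[0])
    for b in best[:4]:print(b)
E
python3 kin.py
```

```text
(np.float64(0.0002285047227877464), (-1, -1, -1, -1), array([ 0.0089,  0.2991,  0.52  ,  0.5046,  0.3219,  1.5793,  0.0256,
       -0.0316,  0.0152, -0.0798]))
(np.float64(0.0002285047227877687), (-1, -1, -1, -1), array([ 0.0089,  0.2991,  0.52  ,  0.5046,  0.3219,  1.5793,  0.0256,
       -0.0316,  0.0152, -0.0798]))
(np.float64(0.00022850472278781634), (-1, -1, -1, -1), array([ 0.0089,  0.2991,  0.52  ,  0.5046,  0.3219,  1.5793,  0.0256,
       -0.0316,  0.0152, -0.0798]))
(np.float64(0.00022850472278788478), (-1, -1, -1, -1), array([ 0.0089,  0.2991,  0.52  ,  0.5046,  0.3219,  1.5793,  0.0256,
       -0.0316,  0.0152, -0.0798]))
```

```bash
cat > ik.py <<'E'
from kin import *
s=(-1,-1,-1,-1)
f=least_squares(res,[0,.3,.52,.5,.32,1.57,0,0,0,-.08],args=(s,),x_scale=1); KP=f.x
lo=np.array([-2.96,-0.34,-1.41,0.24,-1.37,0.17,-2.96]);hi=np.array([2.96,2.1,1.46,2.44,4.51,1.92,2.96])
def ik(P,Rt,q0,tries=12,m=0.03):
    best=None; rng=np.random.default_rng(0)
    for k in range(tries):
        x0=np.clip(np.array(q0)+(rng.normal(0,.5,7) if k else 0),lo+m+.01,hi-m-.01)
        def g(q):
            p,M=fk(KP,q,s); return np.r_[10*(p-P),(M-Rt).ravel(),0.003*(q-q0)]
        f=least_squares(g,x0,bounds=(lo+m,hi-m))
        p,M=fk(KP,f.x,s); e=np.linalg.norm(p-P),np.degrees(R.from_matrix(M.T@Rt).magnitude())
        if best is None or f.cost<best[0]: best=(f.cost,f.x,e)
    return best
if __name__=='__main__':
    print(KP.round(4),[ (fk(KP,q,s)[0]-t).round(4) for q,t,w in D])
    q0=np.array(D[-1][0])
    G=saw2w(SAW,[[-.155,0,.111]])[0]
    for pitch in (90,75,60,55,50,45,40):
        for flip in(1,-1):
          Rt=orient(pitch,SAW[2],flip)
          for back in (0.0,0.1):
            c,q,e=ik(G+Rt[:,2]*(.019-back),Rt,q0)
            print(pitch,flip,back,'err',np.round(e,3),q.round(2))
E
python3 ik.py
```

```text
[ 0.0089  0.2991  0.52    0.5046  0.3219  1.5793  0.0256 -0.0316  0.0152
 -0.0798] [array([-0.001 , -0.0001, -0.0003]), array([0.0014, 0.0001, 0.0007]), array([-0.0004,  0.0001, -0.0004])]
90 1 0.0 err [0.    0.001] [ 0.58  0.43 -0.63  2.07  0.38  0.75  1.33]
90 1 0.1 err [0.    0.001] [ 0.64  0.28 -0.68  2.01  0.22  0.92  1.45]
90 -1 0.0 err [0.    0.001] [ 0.09  0.36 -0.06  2.07  0.03  0.71 -1.52]
90 -1 0.1 err [0.    0.001] [ 0.27  0.23 -0.26  2.01  0.08  0.91 -1.56]
75 1 0.0 err [0.    0.001] [ 0.67  0.32 -0.67  2.25  0.46  0.41  1.26]
75 1 0.1 err [0.    0.001] [ 0.69  0.08 -0.65  2.24  0.05  0.58  1.62]
75 -1 0.0 err [0.    0.002] [ 0.05  0.26 -0.    2.25 -0.06  0.37 -1.43]
75 -1 0.1 err [0.    0.001] [ 0.47  0.07 -0.44  2.24  0.01  0.58 -1.49]
60 1 0.0 err [0.    0.003] [ 0.96  0.35 -0.94  2.39  1.54  0.2   0.26]
60 1 0.1 err [0.004 3.131] [ 1.53 -0.23 -1.38  2.41 -0.81  0.41  2.41]
60 -1 0.0 err [0.    0.009] [ 0.96  0.35 -0.94  2.39  1.54  0.2  -2.88]
60 -1 0.1 err [0.004 3.13 ] [ 1.53 -0.23 -1.38  2.41 -0.81  0.41 -0.73]
55 1 0.0 err [0.002 1.086] [ 0.97  0.36 -0.94  2.41  
[... 438 characters left out ...]
8  2.41  1.9   0.62 -2.93]
50 -1 0.1 err [ 0.016 13.285] [ 1.56 -0.23 -1.38  2.41 -0.88  0.45 -0.63]
45 1 0.0 err [0.013 6.87 ] [ 0.86  0.34 -0.81  2.41  2.59  0.2  -0.78]
45 1 0.1 err [ 0.022 18.424] [ 1.57 -0.2  -1.38  2.41 -0.87  0.45  2.52]
45 -1 0.0 err [8.000e-03 9.616e+00] [ 1.32  0.87 -1.38  2.41  1.96  0.6  -2.93]
45 -1 0.1 err [ 0.022 18.424] [ 1.57 -0.2  -1.38  2.41 -0.87  0.45 -0.62]
40 1 0.0 err [ 0.017 10.191] [ 0.61  0.29 -0.55  2.41  3.14  0.2  -1.37]
40 1 0.1 err [ 0.027 23.173] [-1.14  0.22  1.43  2.41 -1.19  0.56  2.93]
40 -1 0.0 err [1.3000e-02 1.3037e+01] [ 1.34  0.91 -1.38  2.41  2.02  0.59 -2.93]
40 -1 0.1 err [ 0.028 23.075] [-1.12  0.26  1.43  2.41 -1.26  0.61 -0.14]
```

```bash
cat > path.py <<'E'
from ik import *
def rot2(f,u,th): return f*np.cos(th)-u*np.sin(th), f*np.sin(th)+u*np.cos(th)
def gripw(pad,th,below=.056,fwd=.014,y=0):
    l=np.hypot(below,fwd); a=np.arctan2(fwd,below)+pad
    f=.260+.012+l*np.sin(a); u=.113-l*np.cos(a)
    f,u=rot2(f,u,th); return saw2w(SAW,[[.130-f,y,.050+u]])[0]
def tcp_for(pad,th,pitch,flip,tip=.008,back=0,**k):
    Rt=orient(pitch,SAW[2],flip); return gripw(pad,th,**k)+Rt[:,2]*(tip-back),Rt
if __name__=='__main__':
    o=r.get_obs()
    for flip in (1,-1):
      for pitch in (70,66,62):
        q=np.array([.6,.3,-.6,2.2,.3,.4,1.2 if flip==1 else -1.5]); print('flip',flip,pitch)
        for pad,th,b in [(0,0,.12),(0,0,.06),(0,0,0),(.7,0,0),(.7,.3,0),(.7,.6,0),(.7,.9,0),(.7,1.15,0),(0.,1.15,0.),(0,1.15,.1)]:
            P,Rt=tcp_for(pad,th,pitch,flip,back=b); c,q,e=ik(P,Rt,q,6); print(pad,th,b,P.round(3),np.round(e,3),q.round(2))
E
python3 path.py
```

```text
flip 1 70
0 0 0.12 [ 0.425 -0.016  0.212] [0.    0.001] [ 0.57 -0.05 -0.5   2.31 -0.12  0.53  1.78]
0 0 0.06 [ 0.445 -0.015  0.156] [0. 0.] [ 0.52  0.09 -0.48  2.32  0.03  0.39  1.64]
0 0 0 [ 0.465 -0.014  0.099] [0. 0.] [ 0.39  0.23 -0.36  2.32  0.18  0.27  1.51]
0.7 0 0 [ 0.433 -0.016  0.122] [0. 0.] [ 0.45  0.13 -0.4   2.37  0.06  0.3   1.62]
0.7 0.3 0 [ 0.47  -0.014  0.212] [0. 0.] [ 0.46  0.04 -0.41  2.22 -0.02  0.53  1.68]
0.7 0.6 0 [ 0.533 -0.011  0.288] [0. 0.] [ 0.44  0.08 -0.42  2.01  0.01  0.71  1.64]
0.7 0.9 0 [ 0.615 -0.007  0.341] [0. 0.] [ 0.39  0.2  -0.41  1.77  0.09  0.85  1.57]
0.7 1.15 0 [ 0.693 -0.004  0.366] [0. 0.] [ 0.33  0.33 -0.39  1.54  0.15  0.94  1.53]
0.0 1.15 0.0 [ 0.686 -0.004  0.327] [0. 0.] [ 0.33  0.34 -0.39  1.61  0.16  0.86  1.52]
0 1.15 0.1 [ 0.652 -0.006  0.421] [0. 0.] [ 0.36  0.23 -0.4   1.56  0.1   1.02  1.56]
flip 1 66
0 0 0.12 [ 0.417 -0.017  0.209] [0.    0.001] [ 0.5  -0.09 -0.42  2.38 -0.19  0.44  1.85]
0 0 0.06 [ 0.442 -0.015  0.155] [0. 0.] [ 0.45  0.06 -0.4   2.38 -0.06  0.29  1.73]
0 0 0 [ 0.466 -0.014  0.1  ] [0.    0.005] [ 0.72  0.
[... 3458 characters left out ...]
01]
0 0 0 [ 0.467 -0.014  0.1  ] [0.    0.002] [ 0.97  0.32 -0.95  2.39  1.24  0.2  -2.6 ]
0.7 0 0 [ 0.434 -0.016  0.122] [0.003 2.231] [ 1.33  0.47 -1.38  2.41  1.25  0.43 -2.57]
0.7 0.3 0 [ 0.471 -0.014  0.213] [0.    0.003] [ 1.15 -0.03 -1.09  2.32 -0.2   0.35 -1.3 ]
0.7 0.6 0 [ 0.534 -0.011  0.288] [0. 0.] [ 1.12  0.02 -1.09  2.12 -0.03  0.53 -1.46]
0.7 0.9 0 [ 0.616 -0.007  0.342] [0. 0.] [ 0.91  0.19 -0.97  1.88  0.24  0.67 -1.69]
0.7 1.15 0 [ 0.694 -0.004  0.366] [0. 0.] [ 0.73  0.35 -0.88  1.67  0.39  0.78 -1.79]
0.0 1.15 0.0 [ 0.687 -0.004  0.327] [0. 0.] [ 0.72  0.36 -0.85  1.73  0.42  0.7  -1.81]
0 1.15 0.1 [ 0.641 -0.006  0.416] [0. 0.] [ 0.85  0.19 -0.93  1.72  0.2   0.82 -1.66]
```

{"method": "jog_arm", "body": {
  "rows": [
    {"xyz": [4.5,-8,-2],"delta_rot": [0,0,-35],"fingers": 0},
    {"xyz": [4.5,-8,-2],"delta_rot": [0,0,-35],"fingers": 0},
    {"xyz": [4.5,-8,-2],"delta_rot": [0,0,-35],"fingers": 0},
    {"xyz": [4.5,-8,-2],"delta_rot": [0,0,-35],"fingers": 0},
    {"xyz": [4.5,-8,-2],"delta_rot": [0,0,-35],"fingers": 0}
  ]
}}

```text
clock: 2.5
tcp_pos: [0.378, -0.1304, 0.3172]
orientation: [2.74, 0.937, 0.759]
contact_force: [-0.4, -0.3, -0.3]
grip_width: 0.0855
```

```bash
cat > where.py <<'E'
from path import *
o=r.get_obs();print('q',o['joints'].round(3),'tcp',o['tcp_pos'].round(4),'t',o['clock'],'F',o['contact_force'].round(1),'w',round(o['grip_width'],4), 'fk err',(fk(KP,o['joints'],s)[0]-o['tcp_pos']).round(4))
E
python3 - <<'E'
from where import *
P,Rt=tcp_for(0,0,69,1,back=.14)
move(P,Rt)
E
```

```text
q [ 0.763 -0.325 -0.319  2.331 -0.537  0.703 -0.135] tcp [ 0.378  -0.1304  0.3172] t 2.5 F [-0.4 -0.3 -0.3] w 0.0855 fk err [0.0013 0.0185 0.0073]
xyz cm [ 5.84 -9.59  9.66] | 14.8 rot [  12.     3.8 -144.4] | 145.0
```

{"method": "jog_arm", "body": {
  "rows": [
    {"xyz": [5,-8,5],"delta_rot": [3,1,-35],"fingers": 0},
    {"xyz": [5,-8,5],"delta_rot": [3,1,-35],"fingers": 0},
    {"xyz": [5,-8,5],"delta_rot": [3,1,-35],"fingers": 0},
    {"xyz": [5,-8,5],"delta_rot": [3,1,-35],"fingers": 0},
    {"xyz": [5,-8,5],"delta_rot": [3,1,-35],"fingers": 0}
  ]
}}

```text
clock: 2.92
tcp_pos: [0.3941, -0.0339, 0.271]
orientation: [2.259, 1.704, 0.636]
contact_force: [0.5, -0.4, 0.0]
grip_width: 0.0855
```

```bash
python3 - <<'E'
import re
k=open('kin.py').read()
k=k.replace("def rz(a)","""import json,os
D.append(([0.763,-0.325,-0.319,2.331,-0.537,0.703,-0.135],[0.378,-0.1304,0.3172],[2.74,0.937,0.759]))
if os.path.exists('data.jsonl'):
    D+= [tuple(json.loads(l)) for l in open('data.jsonl')]
def rz(a)""",1)
open('kin.py','w').write(k)
E
cat > where.py <<'E'
from h import *
import json
o=r.get_obs()
open('data.jsonl','a').write(json.dumps([o['joints'].tolist(),o['tcp_pos'].tolist(),o['orientation'].tolist()])+'\n')
from path import *
print('q',o['joints'].round(3),'tcp',o['tcp_pos'].round(4),'t',round(o['clock'],2),'F',o['contact_force'].round(1),'w',round(o['grip_width'],4), 'fk err',(fk(KP,o['joints'],s)[0]-o['tcp_pos']).round(4))
E
python3 - <<'E'
from where import *
print(KP.round(4),f.cost,[ (fk(KP,q,s)[0]-t).round(3).tolist() for q,t,w in D])
P,Rt=tcp_for(0,0,69,1,back=.14)
move(P,Rt)
E
```

```text
q [ 0.56  -0.293 -0.449  2.404 -0.467  0.554  0.162] tcp [ 0.3941 -0.0339  0.271 ] t 2.92 F [ 0.5 -0.4  0. ] w 0.0855 fk err [-0.0004  0.0062  0.0037]
[-0.087   0.2626  0.5325  0.4487  0.2997  1.4911 -0.0232  0.0161 -0.0578
 -0.0065] 0.012558630025713651 [[-0.003, 0.0, 0.001], [0.004, 0.001, 0.001], [-0.003, -0.005, -0.003], [0.002, 0.001, -0.003], [-0.0, 0.006, 0.004]]
xyz cm [ 1.34 -0.48  4.71] | 4.9 rot [   9.1    2.7 -108.9] | 109.3
```

```bash
cat > kin2.py <<'E'
from kin import *
# generic: product of exponentials w/ free axes sign; free 3D offsets, free joint zero offsets
def fk2(p,q,s):
    psi=p[0]; off=p[1:22].reshape(7,3); dz=p[22:29]
    M=np.eye(3);P=np.zeros(3)
    ax='zyzyzyz'
    for i in range(7):
        M=M@R.from_euler(ax[i],s[i]*q[i]+dz[i]).as_matrix(); P=P+M@off[i]
    return P,M
def res2(p,s,reg=.003):
    o=[]
    for q,t,w in D:
        P,M=fk2(p,q,s); o+=list(10*(P-t)); o+=list((M-R.from_rotvec(w).as_matrix()).ravel())
    return np.r_[o,reg*(p-P0)*10]
P0=None
def p0(g):
    p=np.zeros(29); o=np.zeros((7,3)); o[0,2]=.3;o[2,2]=.5;o[4,2]=.48;o[6,2]=.31; p[1:22]=o.ravel(); p[28]=g; return p
if __name__=='__main__':
    out=[]
    for s2 in itertools.product((1,-1),repeat=4):
        s=(s2[0],1,s2[1],1,s2[2],1,s2[3])
        P0=p0(1.57)
        f=least_squares(res2,P0,args=(s,),max_nfev=60); out.append((f.cost,s,f.x))
    out.sort(key=lambda b:b[0])
    for b in out[:3]:print(b[0],b[1],b[2].round(3))
E
python3 kin2.py
```

```text
1.1358858091969507e-06 (-1, 1, -1, 1, -1, 1, -1) [ 0.00e+00  0.00e+00 -1.30e-02  2.87e-01  0.00e+00 -1.30e-02  2.20e-02
 -1.00e-03 -1.70e-02  5.22e-01  1.00e-03 -1.70e-02 -3.00e-03 -0.00e+00
 -1.00e-03  4.77e-01  1.00e-03 -1.00e-03  9.00e-03  1.00e-03  0.00e+00
  3.19e-01 -1.00e-03  1.00e-03 -0.00e+00 -1.00e-03  0.00e+00 -0.00e+00
  1.57e+00]
0.012000537015647583 (-1, 1, 1, 1, -1, 1, -1) [ 0.     0.132  0.146  0.297  0.067  0.146 -0.561 -0.438 -0.179 -0.061
  0.226 -0.179  0.039 -0.129 -0.055  0.519  0.229 -0.055  0.01   0.115
  0.003  0.32   0.246  2.695  0.244 -2.666 -0.023 -0.025  1.571]
0.015630062787013243 (-1, 1, -1, 1, 1, 1, -1) [ 0.     0.088 -0.091  0.266  0.301 -0.091  0.019  0.027  0.033  0.519
  0.233  0.033 -0.408 -0.099 -0.011  0.072  0.205 -0.011  0.094  0.078
  0.207  0.404  0.361 -0.71  -0.568 -2.148  0.244  2.838  1.537]
```

```bash
cat > ik.py <<'E'
import kin2
from kin2 import *
s=(-1,1,-1,1,-1,1,-1)
kin2.P0=p0(1.57); f=least_squares(kin2.res2,kin2.P0,args=(s,),max_nfev=60); KP=f.x; fk=fk2
lo=np.array([-2.96,-0.34,-1.41,0.24,-1.37,0.17,-2.96]);hi=np.array([2.96,2.1,1.46,2.44,4.51,1.92,2.96])
def ik(P,Rt,q0,tries=8,m=0.03):
    best=None; rng=np.random.default_rng(0)
    for k in range(tries):
        x0=np.clip(np.array(q0)+(rng.normal(0,.4,7) if k else 0),lo+m+.01,hi-m-.01)
        def g(q):
            p,M=fk(KP,q,s); return np.r_[10*(p-P),(M-Rt).ravel(),0.003*(q-q0)]
        f=least_squares(g,x0,bounds=(lo+m,hi-m))
        p,M=fk(KP,f.x,s); e=np.linalg.norm(p-P),np.degrees(R.from_matrix(M.T@Rt).magnitude())
        if best is None or f.cost<best[0]: best=(f.cost,f.x,e)
    return best
E
python3 - <<'E'
from where import *
q=o['joints']
for pitch in (72,69,66):
    q=o['joints']; print(pitch)
    for pad,th,b in [(0,0,.12),(0,0,.06),(0,0,0),(.7,0,0),(.7,.3,0),(.7,.6,0),(.7,1.15,0),(0,1.15,.1)]:
        P,Rt=tcp_for(pad,th,pitch,1,back=b); c,q,e=ik(P,Rt,q,5); print(pad,th,b,P.round(3),np.round(e,3),q.round(2))
E
```

```text
q [ 0.56  -0.293 -0.449  2.404 -0.467  0.554  0.162] tcp [ 0.3941 -0.0339  0.271 ] t 2.92 F [ 0.5 -0.4  0. ] w 0.0855 fk err [-0.  0.  0.]
72
0 0 0.12 [ 0.428 -0.016  0.214] [0.    0.001] [ 0.39 -0.05 -0.5   2.31 -0.01  0.56  1.51]
0 0 0.06 [ 0.447 -0.015  0.156] [0. 0.] [ 0.32  0.09 -0.46  2.35  0.18  0.4   1.33]
0 0 0 [ 0.465 -0.014  0.099] [0.    0.001] [ 0.14  0.23 -0.29  2.37  0.38  0.25  1.13]
0.7 0 0 [ 0.432 -0.016  0.122] [0.    0.001] [ 0.26  0.14 -0.41  2.41  0.29  0.3   1.21]
0.7 0.3 0 [ 0.47  -0.014  0.212] [0. 0.] [ 0.29  0.03 -0.41  2.24  0.07  0.56  1.44]
0.7 0.6 0 [ 0.533 -0.011  0.288] [0. 0.] [ 0.29  0.05 -0.41  2.03  0.06  0.75  1.46]
0.7 1.15 0 [ 0.693 -0.004  0.366] [0. 0.] [ 0.2   0.28 -0.37  1.59  0.15  0.99  1.41]
0 1.15 0.1 [ 0.655 -0.006  0.422] [0. 0.] [ 0.22  0.18 -0.37  1.58  0.11  1.08  1.44]
69
0 0 0.12 [ 0.423 -0.016  0.212] [0.    0.001] [ 0.35 -0.08 -0.45  2.36 -0.03  0.49  1.53]
0 0 0.06 [ 0.444 -0.015  0.156] [0.    0.001] [ 0.27  0.07 -0.41  2.39  0.19  0.33  1.31]
0 0 0 [ 0.466 -0.014  0.1  ] [0.    0.003] [ 0.23  0.23 -0.39  2.4   0.65  0.2   0.
[... 447 characters left out ...]
 0.12 [ 0.417 -0.017  0.209] [0.    0.001] [ 0.36 -0.11 -0.46  2.41 -0.06  0.41  1.56]
0 0 0.06 [ 0.442 -0.015  0.155] [0.    0.011] [ 0.86  0.12 -1.01  2.41  0.49  0.28  1.04]
0 0 0 [ 0.466 -0.014  0.1  ] [0.    0.005] [ 0.82  0.37 -1.06  2.41  1.3   0.37  0.27]
0.7 0 0 [ 0.433 -0.016  0.122] [0.003 2.738] [ 1.11  0.39 -1.38  2.41  1.06  0.49  0.52]
0.7 0.3 0 [ 0.471 -0.014  0.213] [0.    0.002] [ 1.26  0.08 -1.38  2.28  0.25  0.44  1.31]
0.7 0.6 0 [ 0.534 -0.011  0.288] [0. 0.] [ 1.22  0.12 -1.38  2.07  0.25  0.64  1.32]
0.7 1.15 0 [ 0.694 -0.004  0.366] [0. 0.] [ 0.76  0.39 -1.12  1.65  0.54  0.95  1.12]
0 1.15 0.1 [ 0.646 -0.006  0.418] [0. 0.] [ 0.91  0.27 -1.21  1.66  0.39  0.99  1.23]
```

{"method": "jog_arm", "body": {
  "rows": [
    {"xyz": [1.3,-0.5,2],"delta_rot": [3,1,-35.5],"fingers": 0},
    {"xyz": [1.3,-0.5,2],"delta_rot": [3,1,-35.5],"fingers": 0},
    {"xyz": [1.3,-0.5,2],"delta_rot": [3,1,-35.5],"fingers": 0},
    {"xyz": [1.3,-0.5,2],"delta_rot": [3,1,-35.5],"fingers": 0},
    {"xyz": [1.3,-0.5,2],"delta_rot": [3,1,-35.5],"fingers": 0}
  ]
}}

```text
clock: 3.33
tcp_pos: [0.4023, -0.0187, 0.2539]
orientation: [1.602, 2.283, 0.465]
contact_force: [-1.2, 0.6, 0.2]
grip_width: 0.0856
```

{"method": "jog_arm", "body": {
  "rows": [
    {"xyz": [1,0,1],"delta_rot": [1,3,-35.5],"fingers": 0},
    {"xyz": [1,0,1],"delta_rot": [1,3,-35.5],"fingers": 0},
    {"xyz": [1,0,1],"delta_rot": [1,3,-35.5],"fingers": 0},
    {"xyz": [1,0,1],"delta_rot": [1,3,-35.5],"fingers": 0},
    {"xyz": [1,0,1],"delta_rot": [1,3,-35.5],"fingers": 0}
  ]
}}

```text
clock: 3.75
tcp_pos: [0.4034, -0.0084, 0.2444]
orientation: [0.81, 2.654, 0.324]
contact_force: [-0.7, 0.2, -0.2]
grip_width: 0.0856
```

```bash
python3 - <<'E'
from where import *
P,Rt=tcp_for(0,0,72,1,back=.14)
move(P,Rt)
E
```

```text
q [ 0.269 -0.189 -0.281  2.381 -0.307  0.558  1.191] tcp [ 0.4034 -0.0084  0.2444] t 3.75 F [-0.7  0.2 -0.2] w 0.0856 fk err [ 0.  0. -0.]
xyz cm [-1.6  -0.09  1.72] | 2.3 rot [  7.1   3.3 -37.4] | 38.2
```

{"method": "jog_arm", "body": {
  "rows": [
    {"xyz": [-1.6,0,1.5],"delta_rot": [7,3.3,-37],"fingers": 0},
    {"xyz": [-1.6,0,1.5],"delta_rot": [7,3.3,-37],"fingers": 0},
    {"xyz": [-1.6,0,1.5],"delta_rot": [7,3.3,-37],"fingers": 0},
    {"xyz": [-1.6,0,1.5],"delta_rot": [7,3.3,-37],"fingers": 0},
    {"xyz": [-1.6,0,1.5],"delta_rot": [7,3.3,-37],"fingers": 0}
  ]
}}

```text
clock: 4.17
tcp_pos: [0.4218, -0.016, 0.2351]
orientation: [-0.008, 2.825, 0.032]
contact_force: [-0.4, -0.0, -0.5]
grip_width: 0.0853
```

```bash
python3 - <<'E'
from where import *
P,Rt=tcp_for(0,0,72,1,back=.14)
move(P,Rt)
c=cam('wrist'); cv2.imwrite('pics/w1.png',imaging.grab_frame('wrist'))
for q in ["paddle_grip","paddle_pivot","hood_edge","jaw"]:
    l=imaging.tip_of('wrist',q); print(q,[(np.round(d['position'],1),round(d['conf'],2)) for d in l[:2]])
for n,P in dict(grip=(-.155,0,.111),pivot=(-.142,0,.163),lugL=(-.142,.037,.163),lugR=(-.142,-.037,.163),edge=(-.13,0,.05),bar=(-.184,.055,.026),jawm=(-.092,.055,.05),edgeL=(-.13,.17,.05),edgeR=(-.13,-.17,.05)).items():
    print(n,proj(c,saw2w(SAW,[P]))[0].round(1))
E
```

```text
q [ 0.214 -0.105 -0.307  2.308 -0.042  0.616  1.51 ] tcp [ 0.4218 -0.016   0.2351] t 4.17 F [-0.4 -0.  -0.5] w 0.0853 fk err [-0.  0. -0.]
xyz cm [ 0.06 -0.03  0.24] | 0.3 rot [ 0.5  0.2 -2.4] | 2.4
paddle_grip [(array([327. , 229.5]), 0.84)]
paddle_pivot [(array([323.5, 288.3]), 0.58)]
hood_edge [(array([322.7, 214.9]), 0.81)]
jaw []
grip [320.4 233.1]
pivot [322.6 294.3]
lugL [377.9 291.9]
lugR [267.4 296.5]
edge [320.3 216.6]
bar [378.8 148.8]
jawm [377.6 246.5]
edgeL [501.1 209.3]
edgeR [140.7 224.9]
```

View pics/w1.png

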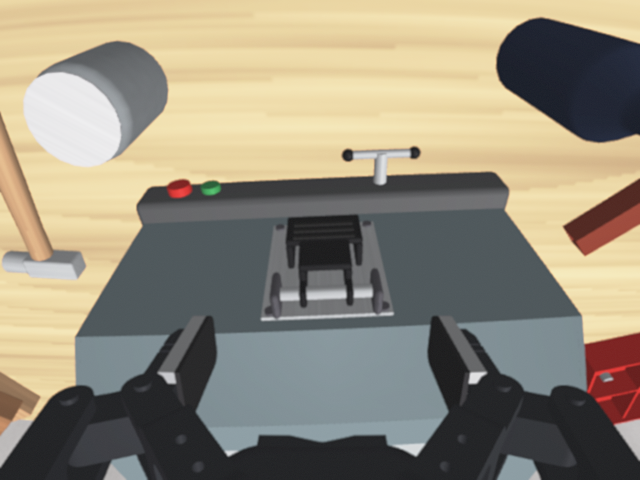

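```bash
cat > fit2.py <<'E'
import fit
from fit import *
C=cam('wrist')
W=[((505,210),(-130,170,50)),((148,224),(-130,-170,50)),((383,290),(-142,37,163)),((271,292),(-142,-37,163)),((381,154),(-182,55,26)),((581,318),(-130,170,185)),((77,337),(-130,-170,185))]
def rw(s): return np.concatenate([(proj(C,saw2w(s,np.array(P)/1000))[0]-uv) for uv,P in W])
f2=least_squares(lambda s:np.r_[res(s),rw(s)],f.x,loss='soft_l1'); f3=least_squares(rw,f.x,loss='soft_l1')
for g in(f2,f3): print(g.x,rw(g.x).reshape(-1,2).round(1).tolist())
E
python3 fit2.py
```

```text
[ 0.61820918 -0.00591716  0.03552405] [[-1.8, -0.8], [-5.4, 1.0], [-0.8, 1.9], [0.7, 4.7], [0.4, -3.1], [2.0, -0.5], [-3.2, 2.8]]
[ 0.61773425 -0.00635577  0.02899415] [[-1.5, -0.3], [-5.5, -0.4], [-0.0, 1.6], [1.3, 3.9], [1.2, -3.2], [2.2, 0.1], [-3.6, 1.2]]
```

```bash
sed -i 's/^SAW=.*/SAW=np.array([0.618,-0.006,0.036])/' h.py; python3 - <<'E'
from where import *
for b in (.05,0): move(*tcp_for(0,0,72,1,back=b))
E
```

```text
q [ 0.215 -0.105 -0.307  2.31  -0.046  0.615  1.505] tcp [ 0.4214 -0.0159  0.2348] t 4.42 F [ 0.2 -1.  -0.3] w 0.0853 fk err [-0.  0. -0.]
xyz cm [0.1  0.16 9.22] | 9.2 rot [ 0.8  0.2 -2.4] | 2.5
xyz cm [ 0.12  0.09 14.22] | 14.2 rot [ 0.8  0.2 -2.4] | 2.5
```

{"method": "jog_arm", "body": {
  "rows": [
    {"xyz": [0.1,0.15,3],"delta_rot": [0.8,0.2,-2.4],"fingers": 0},
    {"xyz": [0.1,0.15,6],"delta_rot": [0.8,0.2,-2.4],"fingers": 0},
    {"xyz": [0.1,0.15,9],"delta_rot": [0.8,0.2,-2.4],"fingers": 0},
    {"xyz": [0.1,0.15,10],"delta_rot": [0.8,0.2,-2.4],"fingers": 0},
    {"xyz": [0.1,0.15,10],"delta_rot": [0.8,0.2,-2.4],"fingers": 0}
  ]
}}

```text
clock: 4.83
tcp_pos: [0.4502, -0.0123, 0.137]
orientation: [-0.048, 2.832, 0.008]
contact_force: [-0.4, 0.1, 0.7]
grip_width: 0.085
```

```bash
python3 - <<'E'
from where import *
move(*tcp_for(0,0,72,1))
c=cam('wrist'); cv2.imwrite('pics/w2.png',imaging.grab_frame('wrist'))
print(proj(c,gripw(0,0)))
E
```

```text
q [ 0.177  0.13  -0.327  2.364  0.214  0.354  1.273] tcp [ 0.4502 -0.0123  0.137 ] t 4.83 F [-0.4  0.1  0.7] w 0.085 fk err [-0.  0. -0.]
xyz cm [-0.23  0.02  4.02] | 4.0 rot [-0.  -0.3 -0.1] | 0.3
[[322.72032559 293.24632683]]
```

View pics/w2.png

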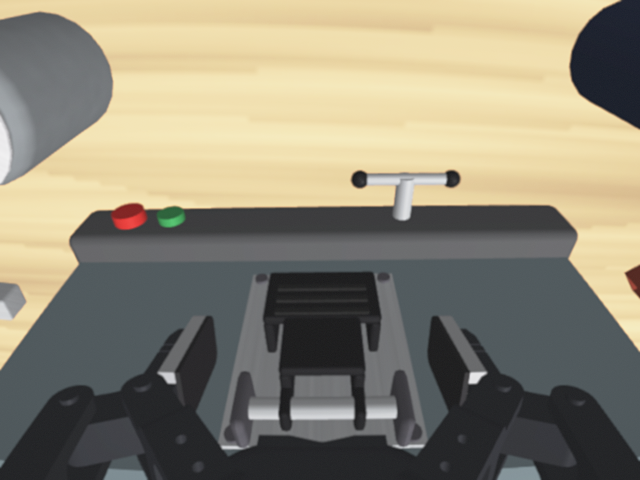

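{"method": "jog_arm", "body": {
  "rows": [
    {"xyz": [0,0,1],"delta_rot": [0,0,0],"fingers": 0},
    {"xyz": [0,0,2],"delta_rot": [0,0,0],"fingers": 0},
    {"xyz": [0,0,3],"delta_rot": [0,0,0],"fingers": 0},
    {"xyz": [0,0,3.9],"delta_rot": [0,0,0],"fingers": 0},
    {"xyz": [0,0,3.9],"delta_rot": [0,0,0],"fingers": 0}
  ]
}}

```text
clock: 5.3
tcp_pos: [0.4629, -0.0122, 0.1015]
orientation: [-0.046, 2.83, 0.008]
contact_force: [-0.9, 0.3, -0.5]
grip_width: 0.0857
```

```bash
python3 - <<'E'
from where import *
move(*tcp_for(0,0,72,1))
c=cam('wrist'); cv2.imwrite('pics/w3.png',imaging.grab_frame('wrist'))
E
```

```text
q [ 0.103  0.221 -0.256  2.373  0.348  0.259  1.141] tcp [ 0.4629 -0.0122  0.1015] t 5.3 F [-0.9  0.3 -0.5] w 0.0857 fk err [-0.  0. -0.]
xyz cm [-0.1   0.06  0.25] | 0.3 rot [-0.  -0.2 -0.2] | 0.3
```

View pics/w3.png

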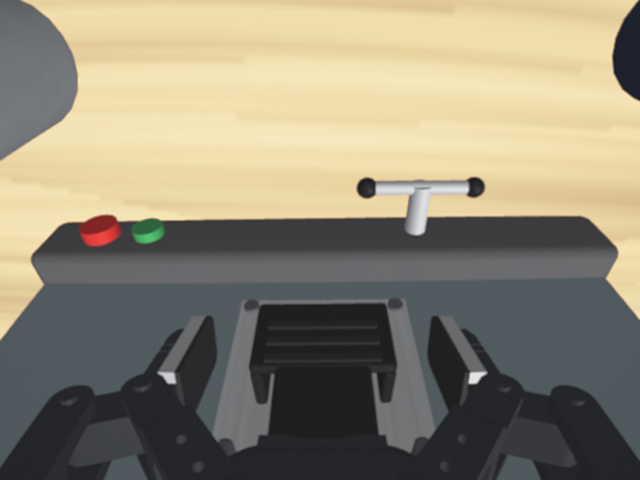

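{"method": "jog_arm", "body": {
  "rows": [
    {"xyz": [0,0,0.3],"delta_rot": [0,0,0],"fingers": 1},
    {"xyz": [0,0,0.3],"delta_rot": [0,0,0],"fingers": 1},
    {"xyz": [0,0,0.3],"delta_rot": [0,0,0],"fingers": 1},
    {"xyz": [0,0,0.3],"delta_rot": [0,0,0],"fingers": 1},
    {"xyz": [0,0,0.3],"delta_rot": [0,0,0],"fingers": 1}
  ],
  "grip_force": 60
}}

```text
clock: 5.77
tcp_pos: [0.464, -0.0119, 0.1002]
orientation: [-0.046, 2.828, 0.008]
contact_force: [-5.9, 0.5, 10.7]
grip_width: 0.0549
```

```bash
python3 - <<'E'
from where import *
c=cam('wrist'); cv2.imwrite('pics/w4.png',imaging.grab_frame('wrist'))
P0=o['tcp_pos'];R0=tcpR(o)
# move relative using grip displacement
g0=gripw(0,0)
for pad in (.35,.7):
    print(pad,(R0.T@(gripw(pad,0)-g0)*100).round(2))
E
```

```text
q [ 0.098  0.225 -0.251  2.373  0.357  0.253  1.132] tcp [ 0.464  -0.0119  0.1002] t 5.77 F [-5.9  0.5 10.7] w 0.0549 fk err [-0.  0. -0.]
0.35 [ 1.49 -0.01 -1.35]
0.7 [ 2.43 -0.01 -3.12]
```

View pics/w4.png

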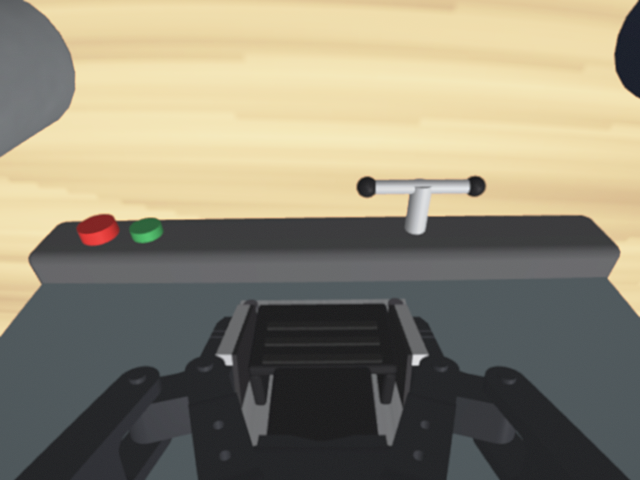

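{"method": "jog_arm", "body": {
  "rows": [
    {"xyz": [0.8,0,-0.6],"delta_rot": [0,1,0],"fingers": 1},
    {"xyz": [1.5,0,-1.35],"delta_rot": [0,2,0],"fingers": 1},
    {"xyz": [2.0,0,-2.2],"delta_rot": [0,3,0],"fingers": 1},
    {"xyz": [2.4,0,-3.1],"delta_rot": [0,4,0],"fingers": 1},
    {"xyz": [2.4,0,-3.1],"delta_rot": [0,4,0],"fingers": 1}
  ],
  "grip_force": 70
}}

```text
clock: 6.23
tcp_pos: [0.4365, -0.013, 0.1256]
orientation: [-0.047, 2.888, 0.007]
contact_force: [13.9, -1.9, -10.2]
grip_width: 0.0538
```

```bash
python3 - <<'E'
from where import *
c=cam('wrist'); cv2.imwrite('pics/w5.png',imaging.grab_frame('wrist'))
print(o['moment'])
for pad,th in ((.7,0),(.7,.1),(.7,.2),(.7,.3)): move(*tcp_for(pad,th,76,1))
E
```

```text
q [ 0.198  0.151 -0.351  2.361  0.206  0.394  1.28 ] tcp [ 0.4365 -0.013   0.1256] t 6.23 F [ 13.9  -1.9 -10.2] w 0.0538 fk err [-0. -0. -0.]
[-0.82594985 -1.8564321   0.16959874]
xyz cm [0.62 0.04 0.24] | 0.7 rot [ 0.   0.6 -0.2] | 0.6
xyz cm [-1.09  0.05 -2.56] | 2.8 rot [ 0.   0.6 -0.2] | 0.6
xyz cm [-3.07  0.06 -5.18] | 6.0 rot [ 0.   0.6 -0.2] | 0.6
xyz cm [-5.3   0.06 -7.59] | 9.3 rot [ 0.   0.6 -0.2] | 0.6
```

View pics/w5.png

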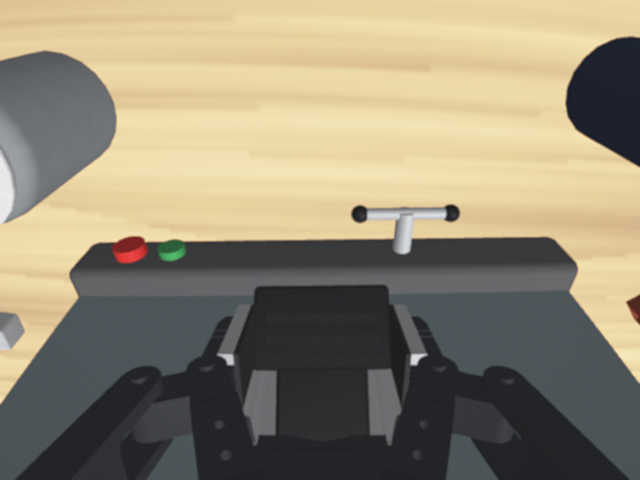

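```bash
cat > arc.py <<'E'
from where import *
import sys
H=saw2w(SAW,[[.130,0,.05]])[0]; ax=saw2w([0,0,SAW[2]],[[0,1,0]])[0]
def arc(dths,dpitch=0):
    P=o['tcp_pos'];R0=tcpR(o);G=P-.008*R0[:,2]
    for d in dths:
        G2=H+R.from_rotvec(ax*d).apply(G-H)   # + about y: x(forward -) up
        Rt=R0@R.from_euler('y',dpitch*d/dths[-1],degrees=True).as_matrix()
        T=G2+.008*Rt[:,2]; print(d,'xyz',(R0.T@(T-P)*100).round(2),T.round(3))
    v=(G-H); yv=np.array([-ax[1],ax[0],0]); f=v@yv
    print('grip fwd of hinge %.3f up %.3f'%(f,v[2]), 'ang %.3f rad %.3f'%(np.arctan2(v[2],f),np.hypot(v[2],f)))
arc([float(a) for a in sys.argv[1].split(',')])
E
python3 arc.py .06,.12,.2,.28,.36
```

```text
q [ 0.197  0.152 -0.351  2.361  0.207  0.392  1.279] tcp [ 0.4367 -0.013   0.1253] t 6.28 F [13.9 -2.3 -8.2] w 0.054 fk err [-0. -0. -0.]
0.06 xyz [-1.01  0.   -1.67] [ 0.442 -0.013  0.144]
0.12 xyz [-2.11  0.01 -3.27] [ 0.449 -0.013  0.162]
0.2 xyz [-3.73  0.01 -5.3 ] [ 0.459 -0.012  0.186]
0.28 xyz [-5.5   0.02 -7.19] [ 0.472 -0.012  0.209]
0.36 xyz [-7.42  0.03 -8.93] [ 0.486 -0.011  0.23 ]
grip fwd of hinge 0.313 up 0.083 ang 0.259 rad 0.324
```

{"method": "jog_arm", "body": {
  "rows": [
    {"xyz": [-0.9,0,-1.7],"delta_rot": [0,0,0],"fingers": 1},
    {"xyz": [-2.1,0,-3.3],"delta_rot": [0,0,0],"fingers": 1},
    {"xyz": [-3.7,0,-5.3],"delta_rot": [0,0,0],"fingers": 1},
    {"xyz": [-5.5,0,-7.2],"delta_rot": [0,0,0],"fingers": 1},
    {"xyz": [-5.5,0,-7.2],"delta_rot": [0,0,0],"fingers": 1}
  ],
  "grip_force": 60
}}

```text
clock: 6.7
tcp_pos: [0.4767, -0.0112, 0.2133]
orientation: [-0.048, 2.877, 0.009]
contact_force: [12.5, 0.9, -4.4]
grip_width: 0.0541
```

```bash
python3 arc.py .07,.14,.21,.28,.35; python3 - <<'E'
from h import *
cv2.imwrite('pics/w6.png',imaging.grab_frame('wrist'));cv2.imwrite('pics/s6.png',imaging.grab_frame('scene'))
E
```

```text
q [ 0.247  0.062 -0.379  2.197  0.078  0.626  1.419] tcp [ 0.4767 -0.0112  0.2133] t 6.7 F [12.5  0.9 -4.4] w 0.0541 fk err [-0. -0.  0.]
0.07 xyz [-1.71  0.01 -1.48] [ 0.489 -0.011  0.232]
0.14 xyz [-3.51  0.01 -2.83] [ 0.503 -0.01   0.25 ]
0.21 xyz [-5.41  0.02 -4.05] [ 0.518 -0.01   0.267]
0.28 xyz [-7.39  0.02 -5.14] [ 0.535 -0.009  0.282]
0.35 xyz [-9.44  0.03 -6.09] [ 0.552 -0.009  0.297]
grip fwd of hinge 0.273 up 0.171 ang 0.559 rad 0.323
```

View pics/w6.png

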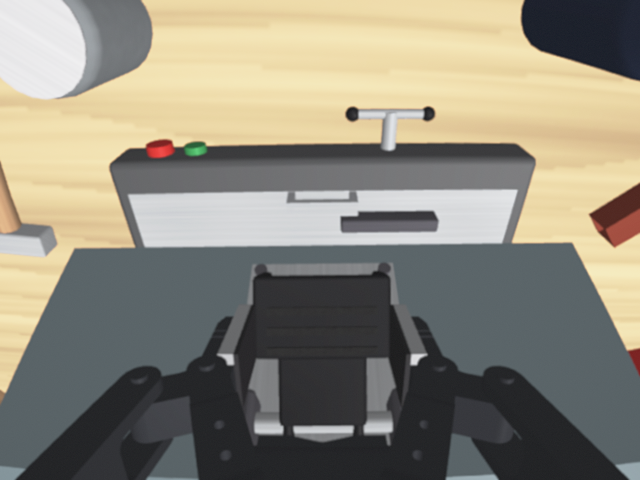

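View pics/s6.png

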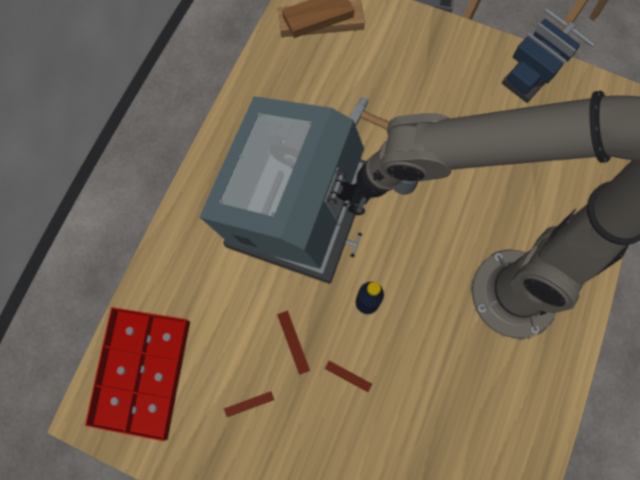

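{"method": "jog_arm", "body": {
  "rows": [
    {"xyz": [-1.7,0,-1.5],"delta_rot": [0,0,0],"fingers": 1},
    {"xyz": [-3.5,0,-2.8],"delta_rot": [0,0,0],"fingers": 1},
    {"xyz": [-5.4,0,-4.05],"delta_rot": [0,0,0],"fingers": 1},
    {"xyz": [-7.4,0,-5.15],"delta_rot": [0,0,0],"fingers": 1},
    {"xyz": [-9.4,0,-6.1],"delta_rot": [0,0,0],"fingers": 1}
  ]
}}

```text
clock: 7.22
tcp_pos: [0.5479, -0.008, 0.2924]
orientation: [-0.051, 2.886, 0.01]
contact_force: [1.1, 4.3, -16.5]
grip_width: 0.0536
```

```bash
python3 arc.py .08,.16,.24,.32,.4,.48,.5
```

```text
q [ 0.238  0.101 -0.37   1.953  0.076  0.842  1.438] tcp [ 0.5479 -0.008   0.2924] t 7.22 F [  1.1   4.3 -16.5] w 0.0536 fk err [ 0. -0.  0.]
0.08 xyz [-2.38  0.   -0.96] [ 0.569 -0.007  0.308]
0.16 xyz [-4.84  0.01 -1.73] [ 0.59  -0.007  0.321]
0.24 xyz [-7.35  0.01 -2.31] [ 0.613 -0.006  0.333]
0.32 xyz [-9.89  0.01 -2.68] [ 0.637 -0.005  0.343]
0.4 xyz [-12.46   0.02  -2.84] [ 0.661 -0.004  0.351]
0.48 xyz [-15.03   0.02  -2.8 ] [ 0.686 -0.003  0.357]
0.5 xyz [-15.67   0.02  -2.76] [ 0.692 -0.003  0.359]
grip fwd of hinge 0.202 up 0.250 ang 0.891 rad 0.322
```

{"method": "jog_arm", "body": {
  "rows": [
    {"xyz": [-2.4,0,-1.0],"delta_rot": [0,0,0],"fingers": 1},
    {"xyz": [-4.8,0,-1.75],"delta_rot": [0,0,0],"fingers": 1},
    {"xyz": [-7.35,0,-2.3],"delta_rot": [0,0,0],"fingers": 1},
    {"xyz": [-9.9,0,-2.7],"delta_rot": [0,0,0],"fingers": 1},
    {"xyz": [-12.5,0,-2.85],"delta_rot": [0,0,0],"fingers": 1}
  ]
}}

```text
clock: 7.63
tcp_pos: [0.6581, -0.0028, 0.3469]
orientation: [-0.055, 2.898, 0.012]
contact_force: [1.8, 3.5, -15.9]
grip_width: 0.0536
```

```bash
python3 arc.py .04,.08,.12,.14,.16,.18
```

```text
q [ 0.191  0.262 -0.354  1.634  0.13   1.022  1.413] tcp [ 0.6581 -0.0028  0.3469] t 7.63 F [  1.8   3.5 -15.9] w 0.0536 fk err [ 0. -0.  0.]
0.04 xyz [-1.27 -0.   -0.04] [ 0.67  -0.002  0.35 ]
0.08 xyz [-2.54 -0.   -0.02] [ 0.683 -0.002  0.353]
0.12 xyz [-3.82 -0.01  0.04] [ 0.695 -0.001  0.356]
0.14 xyz [-4.45 -0.01  0.09] [ 0.701 -0.001  0.357]
0.16 xyz [-5.08 -0.01  0.16] [ 0.708 -0.001  0.358]
0.18 xyz [-5.71 -0.01  0.23] [ 0.714 -0.001  0.358]
grip fwd of hinge 0.092 up 0.305 ang 1.278 rad 0.318
```

{"method": "jog_arm", "body": {
  "rows": [
    {"xyz": [-1.3,0,0],"delta_rot": [0,0,0],"fingers": 1},
    {"xyz": [-2.6,0,0],"delta_rot": [0,0,0],"fingers": 1},
    {"xyz": [-3.5,0,0.05],"delta_rot": [0,0,0],"fingers": 1},
    {"xyz": [-4.4,0,0.1],"delta_rot": [0,0,0],"fingers": 1},
    {"xyz": [-4.7,0,0.1],"delta_rot": [0,0,0],"fingers": 1}
  ]
}}

```text
clock: 8.05
tcp_pos: [0.7027, -0.0007, 0.3543]
orientation: [-0.059, 2.904, 0.012]
contact_force: [-3.2, 1.4, -13.4]
grip_width: 0.0535
```

```bash
python3 arc.py .02,.04,.06,.08; python3 - <<'E'
from h import *
cv2.imwrite('pics/w7.png',imaging.grab_frame('wrist'));cv2.imwrite('pics/s7.png',imaging.grab_frame('scene'))
E
```

```text
q [ 0.166  0.339 -0.344  1.513  0.153  1.075  1.408] tcp [ 7.027e-01 -7.000e-04  3.543e-01] t 8.05 F [ -3.2   1.4 -13.4] w 0.0535 fk err [ 0. -0.  0.]
0.02 xyz [-0.63 -0.    0.06] [ 0.709 -0.     0.355]
0.04 xyz [-1.25 -0.01  0.13] [ 0.715 -0.     0.356]
0.06 xyz [-1.88 -0.01  0.22] [0.721 0.    0.357]
0.08 xyz [-2.5  -0.01  0.32] [0.728 0.    0.357]
grip fwd of hinge 0.047 up 0.312 ang 1.421 rad 0.316
```

View pics/w7.png

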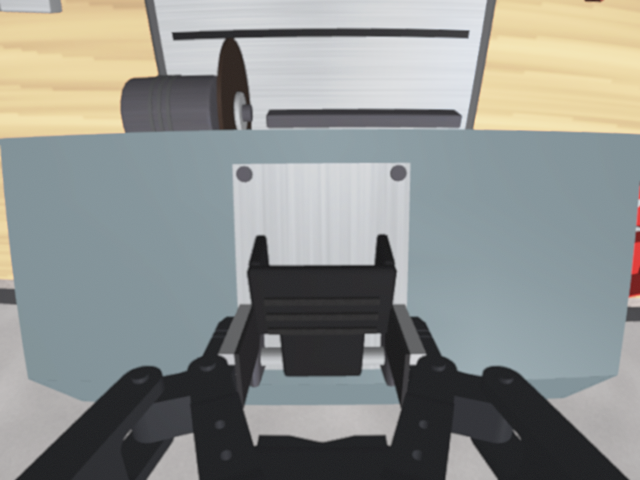

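View pics/s7.png

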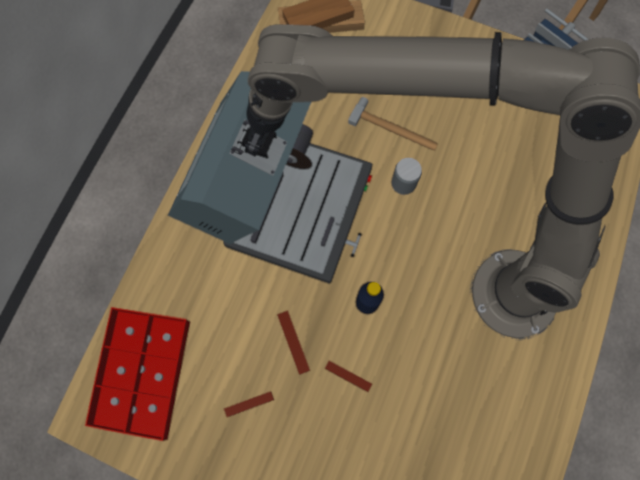

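```bash
cat > hood.py <<'E'
from path import *
c=cam('wrist')
for th in np.arange(.9,1.2,.05):
    out=[]
    for y in(-.1,.1):
        for d in (.260,):
            f,u=rot2(d,0,th); out.append(proj(c,saw2w(SAW,[[.13-f,y,.05+u]]))[0].round(0))
    f,u=rot2(.272,.113,th); out.append(proj(c,saw2w(SAW,[[.13-f,.037,.05+u]]))[0].round(0))
    print(round(th,2),out)
E
python3 hood.py
```

```text
0.9 [array([123.,  10.]), array([512.,  11.]), array([404., 224.])]
0.95 [array([121.,  33.]), array([515.,  34.]), array([402., 257.])]
1.0 [array([119.,  57.]), array([516.,  58.]), array([399., 287.])]
1.05 [array([118.,  82.]), array([517.,  84.]), array([396., 314.])]
1.1 [array([118., 108.]), array([517., 109.]), array([393., 338.])]
1.15 [array([119., 135.]), array([516., 136.]), array([390., 359.])]
```

{"method": "jog_arm", "body": {
  "rows": [
    {"xyz": [-0.5,0,0],"delta_rot": [0,0,0],"fingers": 1},
    {"xyz": [-0.5,0,0],"delta_rot": [0,0,0],"fingers": 1},
    {"xyz": [0,0,0],"delta_rot": [0,0,0],"fingers": 0},
    {"xyz": [0,0,0],"delta_rot": [0,0,0],"fingers": 0},
    {"xyz": [0,0,0],"delta_rot": [0,0,0],"fingers": 0}
  ]
}}

```text
clock: 8.57
tcp_pos: [0.7055, -0.001, 0.3596]
orientation: [-0.057, 2.892, 0.011]
contact_force: [-0.1, -0.1, 0.6]
grip_width: 0.0848
```

{"method": "jog_arm", "body": {
  "rows": [
    {"xyz": [0,0,0],"delta_rot": [0,0,0],"fingers": 0},
    {"xyz": [0,0,-1.5],"delta_rot": [0,0,0],"fingers": 0},
    {"xyz": [0,0,-4],"delta_rot": [0,0,0],"fingers": 0},
    {"xyz": [0,0,-7],"delta_rot": [0,0,0],"fingers": 0},
    {"xyz": [0,0,-10],"delta_rot": [0,0,0],"fingers": 0}
  ]
}}

```text
clock: 8.98
tcp_pos: [0.6812, -0.0023, 0.4595]
orientation: [-0.057, 2.889, 0.011]
contact_force: [0.7, -0.2, 0.0]
grip_width: 0.0859
```

```bash
python3 - <<'E'
from where import *
import hood
cv2.imwrite('pics/w8.png',imaging.grab_frame('wrist'))
E
```

```text
q [ 0.176  0.256 -0.349  1.398  0.118  1.252  1.436] tcp [ 0.6812 -0.0023  0.4595] t 8.98 F [ 0.7 -0.2  0. ] w 0.0859 fk err [0. 0. 0.]
0.9 [array([190.,  37.]), array([450.,  37.]), array([373., 175.])]
0.95 [array([189.,  52.]), array([451.,  53.]), array([372., 196.])]
1.0 [array([188.,  68.]), array([451.,  69.]), array([371., 216.])]
1.05 [array([188.,  85.]), array([451.,  86.]), array([370., 235.])]
1.1 [array([188., 102.]), array([451., 103.]), array([369., 252.])]
1.15 [array([189., 120.]), array([451., 120.]), array([368., 268.])]
```

View pics/w8.png

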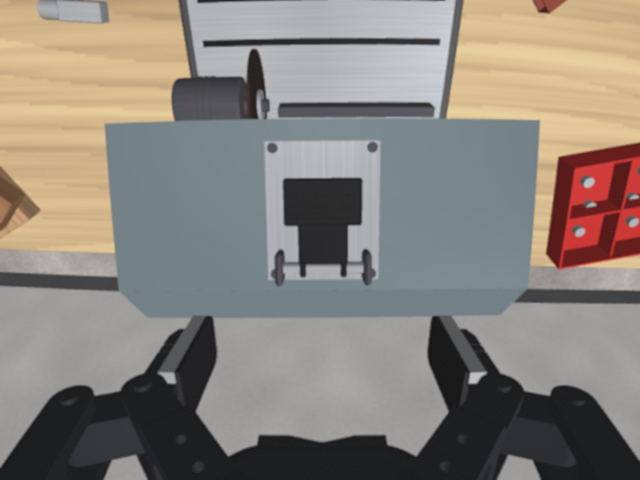

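```bash
python3 - <<'E'
from h import *
c=cam('top'); 
import glob
img=imaging.grab_frame('top'); cv2.imwrite('pics/top1.png',img)
for d in imaging.cut_out('top','tube')[:3]:
    m=d['region'].astype(np.uint8)
    b=cv2.boxPoints(cv2.minAreaRect(cv2.findNonZero(m)))
    w=np.array([atz(c,p,.03)[:2] for p in b]); print(d['position'],d['conf'],w.round(3).tolist(),[np.linalg.norm(w[i]-w[i-1]).round(3) for i in range(2)])
t=img[250:350,180:270];cv2.imwrite('pics/tubec.png',cv2.resize(t,None,fx=6,fy=6,interpolation=cv2.INTER_CUBIC))
E
```

```text
[215.4, 343.2] 0.87 [[0.278, 0.378], [0.395, 0.362], [0.391, 0.336], [0.274, 0.353]] [np.float64(0.026), np.float64(0.118)]
[226.5, 285.3] 0.85 [[0.449, 0.404], [0.559, 0.287], [0.532, 0.263], [0.424, 0.379]] [np.float64(0.036), np.float64(0.16)]
[162.2, 267.7] 0.7 [[0.57, 0.566], [0.591, 0.543], [0.495, 0.453], [0.475, 0.475]] [np.float64(0.131), np.float64(0.031)]
```

View pics/tubec.png

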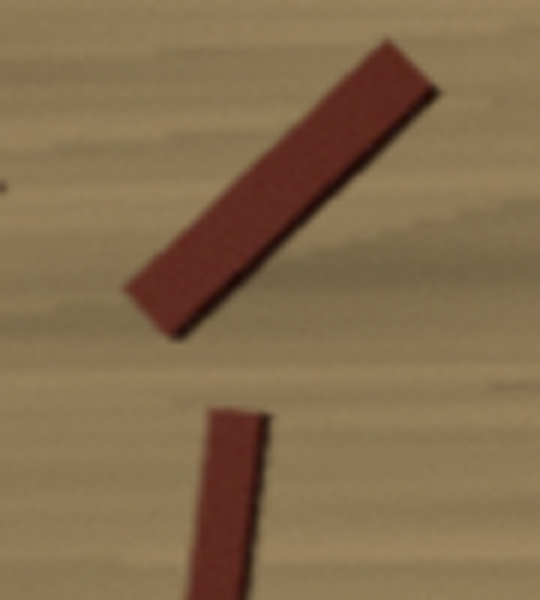

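```bash
cat >> h.py <<'E'
def down(yang):
    a=np.radians(yang); ty=np.array([np.cos(a),np.sin(a),0]); tz=np.array([0,0,-1.]); return np.c_[np.cross(ty,tz),ty,tz]
E
python3 - <<'E'
from where import *
move([.585,.13,.43],down(80)); move([.491,.333,.17],down(43.2))
q=o['joints']
for P,a in (([.491,.333,.17],43.2),([.491,.333,.004],43.2),([.491,.333,.2],43.2),([.568,-.011,.2],2),([.568,-.011,.054],2)):
    cst,q,e=ik(np.array(P),down(a),q); print(np.round(e,3),q.round(2))
E
```

```text
q [ 0.176  0.254 -0.35   1.396  0.118  1.249  1.435] tcp [ 0.6824 -0.002   0.4626] t 9.13 F [ 1.4 -0.9 -1. ] w 0.0858 fk err [0. 0. 0.]
xyz cm [ 9.75 13.56  0.82] | 16.7 rot [ 1.7 14.8 12.2] | 19.2
xyz cm [24.74 34.15 23.8 ] | 48.4 rot [ 6.5 13.9 48.8] | 51.1
[0.    0.001] [-0.51  0.42 -0.25  1.8   0.12  0.93 -0.06]
[0. 0.] [-0.56  0.65 -0.19  1.89  0.2   0.62 -0.12]
[0. 0.] [-0.52  0.39 -0.23  1.78  0.1   0.99 -0.04]
[0. 0.] [-0.12  0.33  0.04  1.85 -0.02  0.96 -0.04]
[0. 0.] [-0.11  0.53  0.02  1.95 -0.02  0.66 -0.04]
```

{"method": "jog_arm", "body": {
  "rows": [
    {"xyz": [9.7,13.5,0.8],"delta_rot": [2,15,20],"fingers": 0},
    {"xyz": [9.7,13.5,0.8],"delta_rot": [2,15,20],"fingers": 0},
    {"xyz": [9.7,13.5,0.8],"delta_rot": [2,15,20],"fingers": 0},
    {"xyz": [9.7,13.5,0.8],"delta_rot": [2,15,20],"fingers": 0},
    {"xyz": [9.7,13.5,0.8],"delta_rot": [2,15,20],"fingers": 0}
  ]
}}

```text
clock: 9.55
tcp_pos: [0.5819, 0.1379, 0.4291]
orientation: [-0.47, -3.095, -0.025]
contact_force: [-0.4, 0.9, 1.1]
grip_width: 0.0857
```

```bash
python3 - <<'E'
from where import *
move([.491,.333,.19],down(43.2))
E
```

```text
q [-0.034  0.262 -0.377  1.436  0.077  1.462  0.862] tcp [0.5819 0.1379 0.4291] t 9.55 F [-0.4  0.9  1.1] w 0.0857 fk err [-0.  0. -0.]
xyz cm [14.16 15.59 24.32] | 32.2 rot [ 0.6 -0.9 29.5] | 29.5
```

{"method": "jog_arm", "body": {
  "rows": [
    {"xyz": [9,10,12],"delta_rot": [0.6,-0.9,29.5],"fingers": 0},
    {"xyz": [9,10,12],"delta_rot": [0.6,-0.9,29.5],"fingers": 0},
    {"xyz": [9,10,12],"delta_rot": [0.6,-0.9,29.5],"fingers": 0},
    {"xyz": [9,10,12],"delta_rot": [0.6,-0.9,29.5],"fingers": 0},
    {"xyz": [9,10,12],"delta_rot": [0.6,-0.9,29.5],"fingers": 0}
  ]
}}

```text
clock: 9.97
tcp_pos: [0.522, 0.2654, 0.309]
orientation: [-1.249, -2.88, 0.0]
contact_force: [-0.1, 0.8, -0.2]
grip_width: 0.0856
```

```bash
python3 - <<'E'
from where import *
move([.491,.333,.19],down(43.2))
c=cam('wrist'); img=imaging.grab_frame('wrist'); cv2.imwrite('pics/w9.png',img)
for d in imaging.cut_out('wrist','tube')[:3]:
    m=d['region'].astype(np.uint8)
    b=cv2.boxPoints(cv2.minAreaRect(cv2.findNonZero(m)))
    w=np.array([atz(c,p,.03)[:2] for p in b]); print(d['position'],d['conf'],b.round(0).tolist(),w.round(3).tolist(),w.mean(0),[np.linalg.norm(w[i]-w[i-1]).round(3) for i in range(2)])
E
```

```text
q [-0.273  0.294 -0.379  1.658  0.113  1.213  0.075] tcp [0.522  0.2654 0.309 ] t 9.97 F [-0.1  0.8 -0.2] w 0.0856 fk err [-0.  0. -0.]
xyz cm [ 7.03  2.37 11.92] | 14.0 rot [-0.1 -0.1 -0.1] | 0.2
[347.8, 117.4] 0.86 [[332.0, 45.0], [363.0, 45.0], [363.0, 198.0], [332.0, 198.0]] [[0.424, 0.383], [0.447, 0.405], [0.559, 0.292], [0.534, 0.268]] [0.49131281 0.33695269] [np.float64(0.159), np.float64(0.032)]
[493.3, 25.8] 0.65 [[432.0, 37.0], [434.0, 8.0], [554.0, 14.0], [552.0, 43.0]] [[0.493, 0.459], [0.474, 0.479], [0.567, 0.565], [0.588, 0.546]] [0.53034876 0.51253581] [np.float64(0.128), np.float64(0.028)]
[273.8, 22.1] 0.61 [[237.0, 0.0], [256.0, -16.0], [304.0, 39.0], [285.0, 55.0]] [[0.326, 0.35], [0.331, 0.374], [0.4, 0.368], [0.396, 0.343]] [0.36333142 0.35873051] [np.float64(0.07), np.float64(0.024)]
```

View pics/w9.png

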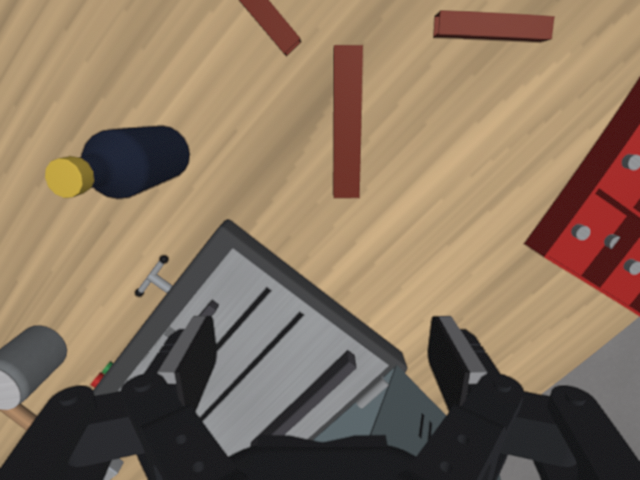

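{"method": "jog_arm", "body": {
  "rows": [
    {"xyz": [7.2,2.6,12],"delta_rot": [0,0,0],"fingers": 0},
    {"xyz": [7.2,2.6,14],"delta_rot": [0,0,0],"fingers": 0},
    {"xyz": [7.2,2.6,16],"delta_rot": [0,0,0],"fingers": 0},
    {"xyz": [7.2,2.6,18],"delta_rot": [0,0,0],"fingers": 0},
    {"xyz": [7.2,2.6,18],"delta_rot": [0,0,0],"fingers": 0}
  ]
}}

```text
clock: 10.48
tcp_pos: [0.4902, 0.3357, 0.1272]
orientation: [-1.234, -2.885, 0.001]
contact_force: [-0.4, 0.3, -0.5]
grip_width: 0.0855
```

```bash
python3 - <<'E'
from where import *
move([.491,.336,.004],down(43.2))
c=cam('wrist'); img=imaging.grab_frame('wrist'); cv2.imwrite('pics/w10.png',img)
for a in (-1,1):
  for b in (-1,1):
    d=np.radians(-46.5); u=np.array([np.cos(d),np.sin(d)]);v=np.array([-u[1],u[0]])
    print(proj(c,np.r_[np.array([.491,.336])+a*.08*u+b*.015*v,.03]).round(0))
E
```

```text
q [-0.417  0.491 -0.376  1.825  0.224  0.87  -0.136] tcp [0.4902 0.3357 0.1272] t 10.48 F [-0.4  0.3 -0.5] w 0.0855 fk err [-0. -0. -0.]
xyz cm [-0.08  0.1  12.32] | 12.3 rot [-0.1 -0.2  0.5] | 0.5
[[300. 122.]]
[[350. 122.]]
[[304. 348.]]
[[344. 348.]]
```

View pics/w10.png

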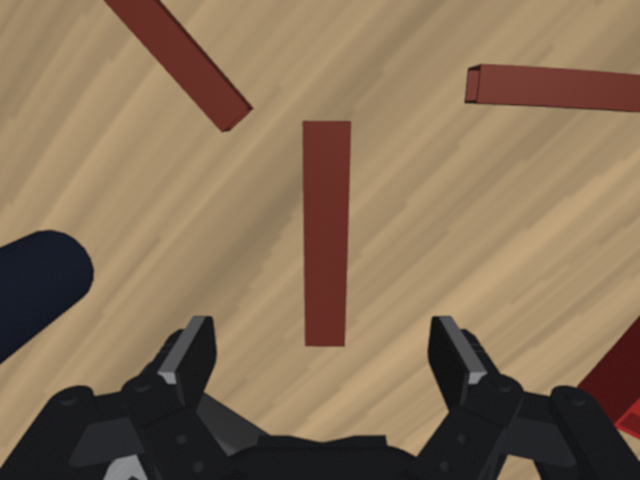

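{"method": "jog_arm", "body": {
  "rows": [
    {"xyz": [-0.1,0.1,4],"delta_rot": [0,0,0.5],"fingers": 0},
    {"xyz": [-0.1,0.1,8],"delta_rot": [0,0,0.5],"fingers": 0},
    {"xyz": [-0.1,0.1,11],"delta_rot": [0,0,0.5],"fingers": 0},
    {"xyz": [-0.1,0.1,12.1],"delta_rot": [0,0,0.5],"fingers": 0},
    {"xyz": [-0.1,0.1,12.1],"delta_rot": [0,0,0.5],"fingers": 0}
  ]
}}

```text
clock: 10.95
tcp_pos: [0.4859, 0.3329, -0.0016]
orientation: [-1.242, -2.874, 0.018]
contact_force: [0.7, 0.6, -0.2]
grip_width: 0.0858
```

```bash
python3 where.py
```

```text
q [-0.468  0.671 -0.312  1.884  0.313  0.65  -0.216] tcp [ 0.4859  0.3329 -0.0016] t 10.95 F [ 0.7  0.6 -0.2] w 0.0858 fk err [-0. -0. -0.]
```

{"method": "jog_arm", "body": {
  "rows": [
    {"xyz": [-0.1,0.2,-0.7],"delta_rot": [0,0,0],"fingers": 0},
    {"xyz": [-0.1,0.2,-0.7],"delta_rot": [0,0,0],"fingers": 0.3},
    {"xyz": [-0.1,0.2,-0.7],"delta_rot": [0,0,0],"fingers": 1},
    {"xyz": [-0.1,0.2,-0.7],"delta_rot": [0,0,0],"fingers": 1},
    {"xyz": [-0.1,0.2,-0.7],"delta_rot": [0,0,0],"fingers": 1}
  ],
  "grip_force": 60
}}

```text
clock: 11.37
tcp_pos: [0.4889, 0.334, 0.0068]
orientation: [-1.242, -2.875, 0.015]
contact_force: [0.3, -0.4, -1.1]
grip_width: 0.0384
```

{"method": "jog_arm", "body": {
  "rows": [
    {"xyz": [0,0,0],"delta_rot": [0,0,0],"fingers": 1},
    {"xyz": [0,0,0],"delta_rot": [0,0,0],"fingers": 1},
    {"xyz": [0,0,0],"delta_rot": [0,0,0],"fingers": 1},
    {"xyz": [0,0,0],"delta_rot": [0,0,0],"fingers": 1},
    {"xyz": [0,0,0],"delta_rot": [0,0,0],"fingers": 1}
  ],
  "grip_force": 60
}}

```text
clock: 11.78
tcp_pos: [0.4894, 0.3344, 0.0077]
orientation: [-1.243, -2.876, 0.014]
contact_force: [-0.4, -1.1, 7.1]
grip_width: 0.0288
```

```bash
python3 - <<'E'
from where import *
cv2.imwrite('pics/w11.png',imaging.grab_frame('wrist'))
E
```

```text
q [-0.463  0.66  -0.318  1.876  0.308  0.666 -0.21 ] tcp [0.4894 0.3344 0.0077] t 11.78 F [-0.4 -1.1  7.1] w 0.0288 fk err [-0. -0. -0.]
```

View pics/w11.png

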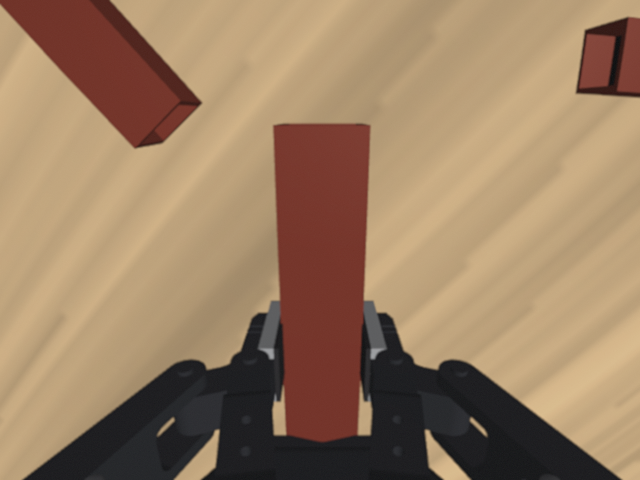

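```bash
python3 - <<'E'
from where import *
c=cam('wrist'); R0=tcpR(o)
for uv in ((274,125),(370,125)):
    print((R0.T@(atz(c,uv,.03)-o['tcp_pos'])).round(4))
# targets
T=saw2w(SAW,[[-.048,-.005,0]])[0]; print(T)
move([.489,.334,.2],down(43.2)); move([T[0],T[1],.2],down(np.degrees(SAW[2])))
E
```

```text
q [-0.463  0.66  -0.318  1.876  0.308  0.666 -0.21 ] tcp [0.4894 0.3344 0.0077] t 11.83 F [-1.3 -1.   7.2] w 0.0285 fk err [-0. -0. -0.]
[ 0.0809 -0.0153 -0.0218]
[ 0.0808  0.0139 -0.0221]
[ 0.57021106 -0.01272439  0.        ]
xyz cm [  0.08  -0.28 -19.23] | 19.2 rot [-0.7 -0.3  0.1] | 0.7
xyz cm [-30.73 -18.13 -19.16] | 40.5 rot [-0.7 -0.  41.2] | 41.2
```

{"method": "jog_arm", "body": {
  "rows": [
    {"xyz": [0,0,-2],"delta_rot": [0,0,0],"fingers": 1},
    {"xyz": [0,-0.2,-6],"delta_rot": [0,0,0],"fingers": 1},
    {"xyz": [0,-0.2,-10],"delta_rot": [0,0,0],"fingers": 1},
    {"xyz": [0,-0.2,-14],"delta_rot": [0,0,0],"fingers": 1},
    {"xyz": [0,-0.2,-18],"delta_rot": [-0.7,0,0],"fingers": 1}
  ]
}}

```text
clock: 12.25
tcp_pos: [0.4892, 0.3334, 0.1886]
orientation: [-1.244, -2.879, -0.001]
contact_force: [1.0, 1.0, -3.1]
grip_width: 0.0287
```

```bash
python3 - <<'E'
from where import *
move([.570,-.013,.18],down(2.06))
E
```

```text
q [-0.392  0.417 -0.399  1.78   0.184  0.984 -0.107] tcp [0.4892 0.3334 0.1886] t 12.25 F [ 1.   1.  -3.1] w 0.0287 fk err [-0.  0. -0.]
xyz cm [-30.76 -17.86   0.74] | 35.6 rot [-0.2 -0.2 41.2] | 41.2
```

{"method": "jog_arm", "body": {
  "rows": [
    {"xyz": [-3.5,-2,0.2],"delta_rot": [0,0,5],"fingers": 1},
    {"xyz": [-7,-4,0.2],"delta_rot": [0,0,12],"fingers": 1},
    {"xyz": [-10.4,-6,0.3],"delta_rot": [0,0,18],"fingers": 1},
    {"xyz": [-13.8,-8,0.3],"delta_rot": [0,0,24],"fingers": 1},
    {"xyz": [-17,-10,0.3],"delta_rot": [0,0,28],"fingers": 1}
  ]
}}

```text
clock: 12.67
tcp_pos: [0.5323, 0.1385, 0.1843]
orientation: [-1.91, -2.487, 0.004]
contact_force: [1.1, -0.1, -3.5]
grip_width: 0.0287
```

```bash
python3 - <<'E'
from where import *
move([.570,-.013,.18],down(2.06))
E
```

```text
q [-0.166  0.34  -0.245  1.887  0.096  0.931 -0.195] tcp [0.5323 0.1385 0.1843] t 12.67 F [ 1.1 -0.1 -3.5] w 0.0287 fk err [-0.  0. -0.]
xyz cm [-15.61  -0.26   0.38] | 15.6 rot [-0.3 -0.1 12.9] | 12.9
```

{"method": "jog_arm", "body": {
  "rows": [
    {"xyz": [-3.5,0,0.3],"delta_rot": [0,0,4],"fingers": 1},
    {"xyz": [-7,-0.1,0.3],"delta_rot": [0,0,8],"fingers": 1},
    {"xyz": [-11,-0.2,0.3],"delta_rot": [0,0,12],"fingers": 1},
    {"xyz": [-14,-0.2,0.4],"delta_rot": [0,0,12.9],"fingers": 1},
    {"xyz": [-15.6,-0.3,0.4],"delta_rot": [0,0,12.9],"fingers": 1}
  ]
}}

```text
clock: 13.08
tcp_pos: [0.5692, -0.0185, 0.1789]
orientation: [-2.185, -2.251, 0.01]
contact_force: [0.5, -0.4, -3.5]
grip_width: 0.0289
```

```bash
python3 - <<'E'
from where import *
move([.570,-.013,.18],down(2.06))
cv2.imwrite('pics/w12.png',imaging.grab_frame('wrist'));c=cam('wrist')
cv2.imwrite('pics/s12.png',imaging.grab_frame('scene'));cv2.imwrite('pics/t12.png',imaging.grab_frame('top'))
s=cv2.imread('pics/s12.png')[50:320,170:420]; cv2.imwrite('pics/s12c.png',cv2.resize(s,None,fx=2.2,fy=2.2,interpolation=cv2.INTER_CUBIC))
pts=dict(jawL=(-.092,.095,.068),jawR=(-.092,.015,.068),baseFL=(-.15,.175,.05),baseFR=(-.15,-.175,.05),baseBL=(.15,.175,.05),fL=(.065,.147,.078),fR=(.065,-.057,.078),stop=(.065,-.115,.05),keepL=(-.122,.028,.07),keepR=(-.122,-.028,.07))
for k,v in pts.items():print(k,proj(c,saw2w(SAW,[v]))[0].round(0),(proj(cam('scene'),saw2w(SAW,[v]))[0]-[170,50]).dot(2.2).round(0))
E
```

```text
q [ 0.03   0.37  -0.134  1.852  0.06   0.932 -0.102] tcp [ 0.5692 -0.0185  0.1789] t 13.08 F [ 0.5 -0.4 -3.5] w 0.0289 fk err [-0.  0. -0.]
xyz cm [ 0.55  0.1  -0.11] | 0.6 rot [-0.5  0.  -0.4] | 0.6
jawL [254.  74.] [329. 425.]
jawR [261. 199.] [353. 364.]
baseFL [162. -52.] [352. 509.]
baseFR [215. 402.] [449. 247.]
baseBL [625. -44.] [113. 422.]
fL [521. -22.] [186. 418.]
fR [482. 299.] [250. 265.]
stop [460. 345.] [269. 234.]
keepL [215. 181.] [373. 381.]
keepR [223. 259.] [389. 339.]
```

View pics/w12.png

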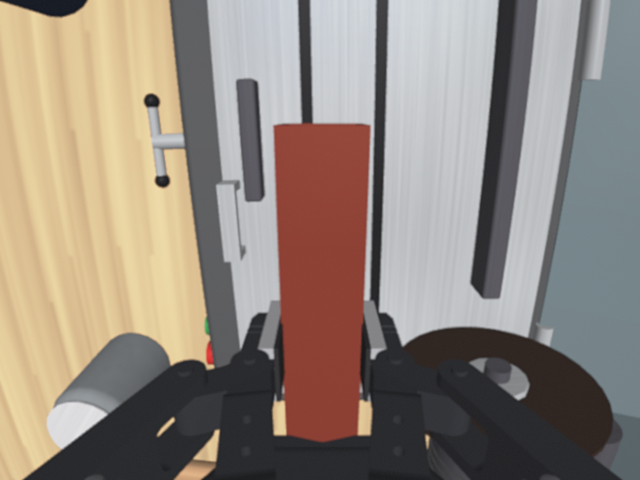

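View pics/s12c.png

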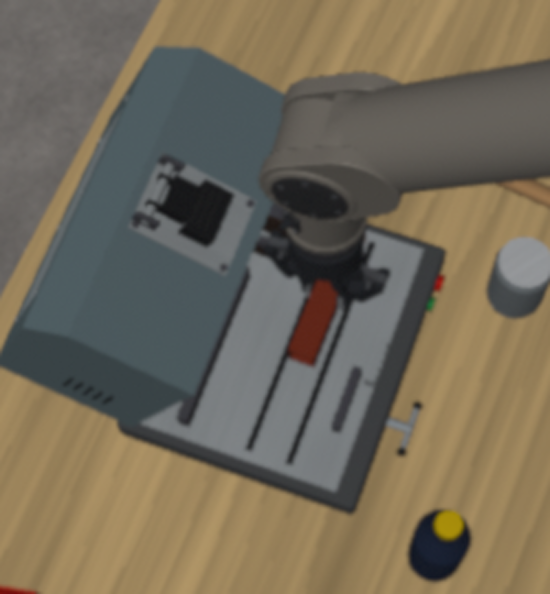

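{"method": "jog_arm", "body": {
  "rows": [
    {"xyz": [0.5,0.1,3],"delta_rot": [-0.5,0,-0.4],"fingers": 1},
    {"xyz": [0.5,0.1,6],"delta_rot": [-0.5,0,-0.4],"fingers": 1},
    {"xyz": [0.5,0.1,9],"delta_rot": [-0.5,0,-0.4],"fingers": 1},
    {"xyz": [0.5,0.1,11],"delta_rot": [-0.5,0,-0.4],"fingers": 1},
    {"xyz": [0.5,0.1,11],"delta_rot": [-0.5,0,-0.4],"fingers": 1}
  ]
}}

```text
clock: 13.65
tcp_pos: [0.5645, -0.0078, 0.0644]
orientation: [-2.168, -2.263, 0.007]
contact_force: [-0.7, 0.8, -2.5]
grip_width: 0.0286
```

```bash
python3 - <<'E'
from where import *
move([.570,-.013,.0577],down(2.06))
E
```

```text
q [ 0.007  0.518 -0.131  1.939  0.096  0.699 -0.138] tcp [ 0.5645 -0.0078  0.0644] t 13.65 F [-0.7  0.8 -2.5] w 0.0286 fk err [ 0.  0. -0.]
xyz cm [-0.55  0.54  0.66] | 1.0 rot [-0.5 -0.1  0.4] | 0.6
```

{"method": "jog_arm", "body": {
  "rows": [
    {"xyz": [0,0.3,0.2],"delta_rot": [-0.5,0,0],"fingers": 1},
    {"xyz": [0,0.3,0.35],"delta_rot": [-0.5,0,0],"fingers": 1},
    {"xyz": [0,0.3,0.5],"delta_rot": [-0.5,0,0],"fingers": 1},
    {"xyz": [0,0.3,0.65],"delta_rot": [-0.5,0,0],"fingers": 1},
    {"xyz": [0,0.3,0.65],"delta_rot": [-0.5,0,0],"fingers": 1}
  ]
}}

```text
clock: 14.07
tcp_pos: [0.568, -0.0075, 0.0587]
orientation: [-2.173, -2.268, -0.005]
contact_force: [-0.5, 0.1, -1.8]
grip_width: 0.0284
```

```bash
python3 - <<'E'
from where import *
move([.570,-.013,.0577],down(2.06))
E
```

```text
q [ 0.005  0.527 -0.129  1.941  0.099  0.677 -0.141] tcp [ 0.568  -0.0075  0.0587] t 14.07 F [-0.5  0.1 -1.8] w 0.0284 fk err [ 0. -0. -0.]
xyz cm [-0.56  0.17  0.1 ] | 0.6 rot [ 0.1 -0.1  0.4] | 0.4
```

{"method": "jog_arm", "body": {
  "rows": [
    {"xyz": [0,0,0.15],"delta_rot": [0,0,0],"fingers": 1},
    {"xyz": [0,0,0.25],"delta_rot": [0,0,0],"fingers": 1},
    {"xyz": [0,0,0.25],"delta_rot": [0,0,0],"fingers": 1},
    {"xyz": [0,0,0.25],"delta_rot": [0,0,0],"fingers": 1},
    {"xyz": [0,0,0.25],"delta_rot": [0,0,0],"fingers": 1}
  ]
}}

```text
clock: 14.48
tcp_pos: [0.5687, -0.0076, 0.0577]
orientation: [2.174, 2.268, 0.006]
contact_force: [-2.6, -0.0, 7.7]
grip_width: 0.0291
```

```bash
python3 where.py
```

```text
q [ 0.005  0.529 -0.128  1.941  0.1    0.674 -0.142] tcp [ 0.5687 -0.0076  0.0577] t 14.48 F [-2.6 -0.   7.7] w 0.0291 fk err [ 0. -0. -0.]
```

On the bed (7.7 N upward reaction). Release and rise.

{"method": "jog_arm", "body": {
  "rows": [
    {"xyz": [0,0,0],"delta_rot": [0,0,0],"fingers": 0.35},
    {"xyz": [0,0,0],"delta_rot": [0,0,0],"fingers": 0.35},
    {"xyz": [0,0,0],"delta_rot": [0,0,0],"fingers": 0.35},
    {"xyz": [0,0,0],"delta_rot": [0,0,0],"fingers": 0.35},
    {"xyz": [0,0,-1],"delta_rot": [0,0,0],"fingers": 0.35}
  ]
}}

```text
clock: 14.9
tcp_pos: [0.5673, -0.0077, 0.0664]
orientation: [-2.173, -2.267, -0.002]
contact_force: [-0.3, 1.6, -0.1]
grip_width: 0.0554
```

{"method": "jog_arm", "body": {
  "rows": [
    {"xyz": [0,0,-2],"delta_rot": [0,0,0],"fingers": 0.35},
    {"xyz": [0,0,-4],"delta_rot": [0,0,0],"fingers": 0.35},
    {"xyz": [0,-1,-7],"delta_rot": [0,0,0],"fingers": 0.35},
    {"xyz": [0,-3,-9],"delta_rot": [0,0,0],"fingers": 0.35},
    {"xyz": [0,-5,-10],"delta_rot": [0,0,0],"fingers": 0.35}
  ]
}}

```text
clock: 15.32
tcp_pos: [0.5188, -0.0098, 0.1698]
orientation: [2.173, 2.267, 0.008]
contact_force: [-0.2, 0.0, 0.6]
grip_width: 0.0555
```

```bash
python3 - <<'E'
from where import *
cv2.imwrite('pics/w13.png',imaging.grab_frame('wrist'))
E
```

```text
q [ 0.029  0.299 -0.153  1.983  0.056  0.859 -0.112] tcp [ 0.5188 -0.0098  0.1698] t 15.32 F [-0.2  0.   0.6] w 0.0555 fk err [-0.  0.  0.]
```

View pics/w13.png

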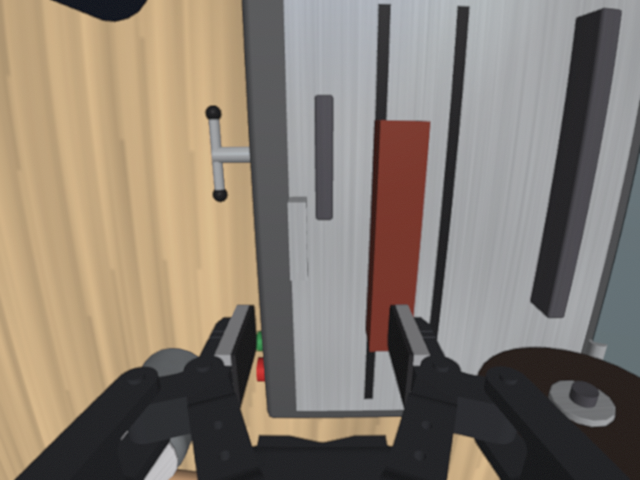

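```bash
python3 - <<'E'
from where import *
q=o['joints']
def S(x,y,z): return saw2w(SAW,[[x,y,z]])[0]
for x,y,z,p in ((-.090,.003,.15,70),(-.085,.003,.062,70),(-.03,.003,.062,70),(.025,.003,.062,65),(.03,.10,.13,65),(.044,.10,.062,65),(.044,.06,.062,65)):
    Rt=orient(p,SAW[2],1); c,q,e=ik(S(x,y,z),Rt,q); print(S(x,y,z).round(3),np.round(e,3),q.round(2))
move(S(-.090,.003,.19),orient(70,SAW[2],1))
E
```

```text
q [ 0.029  0.294 -0.153  1.989  0.056  0.861 -0.112] tcp [ 0.5148 -0.0103  0.1701] t 15.37 F [-4.5 -0.2  0.2] w 0.0556 fk err [-0.  0. -0.]
[ 0.528 -0.006  0.15 ] [0.    0.001] [ 0.31  0.23 -0.48  2.22  0.38  0.39  1.13]
[ 0.533 -0.006  0.062] [0.    0.002] [ 0.13  0.4  -0.3   2.27  0.81  0.2   0.71]
[ 0.588 -0.004  0.062] [0. 0.] [ 0.18  0.47 -0.36  2.15  0.75  0.27  0.79]
[ 0.643 -0.002  0.062] [0.    0.001] [ 0.12  0.51 -0.28  2.09  0.95  0.2   0.6 ]
[0.644 0.095 0.13 ] [0. 0.] [ 0.05  0.42 -0.42  2.03  0.79  0.4   0.62]
[0.658 0.096 0.062] [0.    0.001] [-0.1   0.53 -0.24  2.04  0.98  0.27  0.41]
[0.66  0.056 0.062] [0. 0.] [-0.01  0.53 -0.26  2.05  0.96  0.25  0.5 ]
xyz cm [ 0.36  1.34 -1.99] | 2.4 rot [-15.5 -15.7 -88.7] | 91.4
```

{"method": "jog_arm", "body": {
  "rows": [
    {"xyz": [0.2,0.3,-2.5],"delta_rot": [-3,-2,-35],"fingers": 1},
    {"xyz": [0.2,0.3,-2.5],"delta_rot": [-3,-2,-35],"fingers": 1},
    {"xyz": [0.2,0.3,-2.5],"delta_rot": [-3,-2,-35],"fingers": 1},
    {"xyz": [0.2,0.3,-2.5],"delta_rot": [-3,-2,-35],"fingers": 1},
    {"xyz": [0.2,0.3,-2.5],"delta_rot": [-3,-2,-35],"fingers": 1}
  ]
}}

```text
clock: 15.78
tcp_pos: [0.5177, -0.0082, 0.1958]
orientation: [1.355, 2.765, 0.025]
contact_force: [0.9, 0.1, 0.5]
grip_width: -0.0006
```

```bash
cat >> h.py <<'E'
def S(x,y,z): return saw2w(SAW,[[x,y,z]])[0]
E
python3 - <<'E'
from where import *
move(S(-.090,.003,.18),orient(72,SAW[2],1))
E
```

```text
q [ 0.105  0.241 -0.257  1.997  0.11   0.853  0.447] tcp [ 0.5177 -0.0082  0.1958] t 15.78 F [0.9 0.1 0.5] w -0.0006 fk err [-0.  0. -0.]
xyz cm [-0.4   0.86  1.64] | 1.9 rot [ -7.6 -12.9 -53.8] | 55.9
```

{"method": "jog_arm", "body": {
  "rows": [
    {"xyz": [-0.3,0.6,0.5],"delta_rot": [-5,-8,-34],"fingers": 1},
    {"xyz": [-0.3,0.6,0.5],"delta_rot": [-5,-8,-34],"fingers": 1},
    {"xyz": [-0.3,0.6,0.5],"delta_rot": [-5,-8,-34],"fingers": 1},
    {"xyz": [-0.3,0.6,0.5],"delta_rot": [-5,-8,-34],"fingers": 1},
    {"xyz": [-0.3,0.6,0.5],"delta_rot": [-5,-8,-34],"fingers": 1}
  ]
}}

```text
clock: 16.2
tcp_pos: [0.5245, -0.0066, 0.1917]
orientation: [0.449, 2.879, 0.02]
contact_force: [0.0, 0.0, -0.4]
grip_width: -0.0
```

```bash
python3 - <<'E'
from where import *
move(S(-.088,.003,.13),orient(72,SAW[2],1))
E
```

```text
q [ 0.174  0.19  -0.347  2.101  0.202  0.65   0.953] tcp [ 0.5245 -0.0066  0.1917] t 16.2 F [ 0.   0.  -0.4] w -0.0 fk err [-0. -0.  0.]
xyz cm [ 0.87 -0.09  6.13] | 6.2 rot [ -2.5  -4.7 -19.5] | 20.2
```

{"method": "jog_arm", "body": {
  "rows": [
    {"xyz": [0.9,-0.1,3],"delta_rot": [-2.5,-4.7,-19.5],"fingers": 1},
    {"xyz": [0.9,-0.1,6],"delta_rot": [-2.5,-4.7,-19.5],"fingers": 1},
    {"xyz": [0.9,-0.1,6],"delta_rot": [-2.5,-4.7,-19.5],"fingers": 1},
    {"xyz": [0.9,-0.1,6],"delta_rot": [-2.5,-4.7,-19.5],"fingers": 1},
    {"xyz": [0.9,-0.1,6],"delta_rot": [-2.5,-4.7,-19.5],"fingers": 1}
  ]
}}

```text
clock: 16.62
tcp_pos: [0.5293, -0.0065, 0.1315]
orientation: [-0.045, 2.828, 0.007]
contact_force: [0.4, 0.7, 0.6]
grip_width: 0.0003
```

```bash
cat > tube.py <<'E'
from where import *
# tube front-view check: list projections for a tube pose
def tubeproj(c,x,y,yaw=0):
    out=[]
    for a,b,z in ((.08,-.015,.03),(-.08,-.015,.03),(.08,.015,.03),(-.08,.015,.03)):
        cx,sx=np.cos(yaw),np.sin(yaw)
        out.append(proj(c,S(x+cx*b-sx*a,y+sx*b+cx*a,.05+z))[0].round(0).tolist())
    return out
E
python3 - <<'E'
from tube import *
move(S(-.084,.003,.062),orient(72,SAW[2],1))
c=cam('wrist');cv2.imwrite('pics/w14.png',imaging.grab_frame('wrist')); print(tubeproj(c,-.05,.001))
E
```

```text
q [ 0.207  0.267 -0.373  2.207  0.344  0.393  1.165] tcp [ 0.5293 -0.0065  0.1315] t 16.62 F [0.4 0.7 0.6] w 0.0003 fk err [ 0. -0.  0.]
xyz cm [1.7  0.03 6.75] | 7.0 rot [-0.1 -0.1 -0.2] | 0.2
[[458.0, 280.0], [182.0, 281.0], [447.0, 316.0], [193.0, 316.0]]
```

View pics/w14.png

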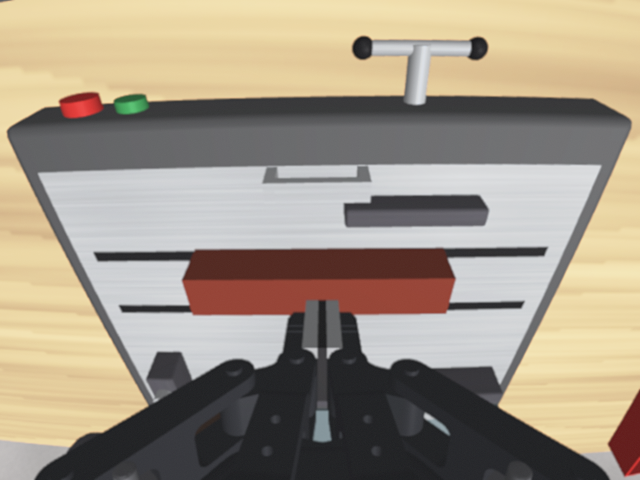

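{"method": "jog_arm", "body": {
  "rows": [
    {"xyz": [0.7,0,2.5],"delta_rot": [0,0,0],"fingers": 1},
    {"xyz": [1.3,0,5],"delta_rot": [0,0,0],"fingers": 1},
    {"xyz": [1.6,0,6.3],"delta_rot": [0,0,0],"fingers": 1},
    {"xyz": [1.7,0,6.7],"delta_rot": [0,0,0],"fingers": 1},
    {"xyz": [1.7,0,6.7],"delta_rot": [0,0,0],"fingers": 1}
  ]
}}

```text
clock: 17.08
tcp_pos: [0.5353, -0.0057, 0.0633]
orientation: [-0.044, 2.827, 0.007]
contact_force: [1.0, -0.4, 0.1]
grip_width: 0.0002
```

```bash
python3 - <<'E'
from tube import *
move(S(-.05,.001,.062),orient(72,SAW[2],1));move(S(0.0,.001,.062),orient(72,SAW[2],1))
c=cam('wrist');cv2.imwrite('pics/w15.png',imaging.grab_frame('wrist')); print(tubeproj(c,-.05,.001))
E
```

```text
q [ 0.061  0.393 -0.216  2.245  0.522  0.226  0.983] tcp [ 0.5353 -0.0057  0.0633] t 17.08 F [ 1.  -0.4  0.1] w 0.0002 fk err [ 0. -0.  0.]
xyz cm [-3.06 -0.22  1.13] | 3.3 rot [-0.1  0.  -0.3] | 0.3
xyz cm [-7.82 -0.19  2.68] | 8.3 rot [-0.1  0.  -0.3] | 0.3
[[503.0, 377.0], [133.0, 378.0], [484.0, 413.0], [153.0, 413.0]]
```

View pics/w15.png

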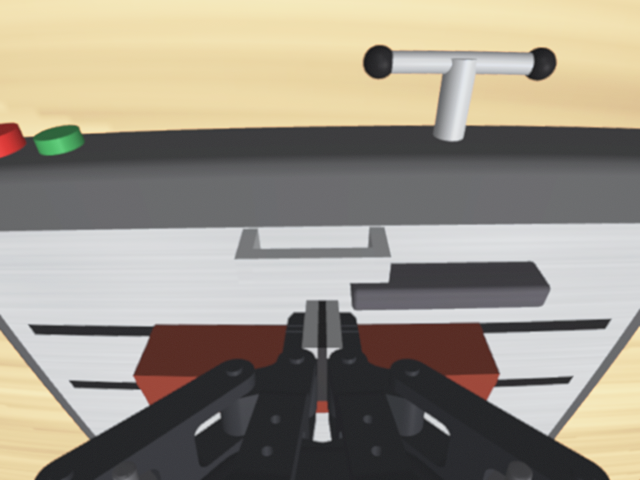

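{"method": "jog_arm", "body": {
  "rows": [
    {"xyz": [-1.0,-0.2,0.35],"delta_rot": [0,0,0],"fingers": 1},
    {"xyz": [-2.2,-0.2,0.75],"delta_rot": [0,0,0],"fingers": 1},
    {"xyz": [-3.4,-0.2,1.17],"delta_rot": [0,0,0],"fingers": 1},
    {"xyz": [-4.6,-0.2,1.6],"delta_rot": [0,0,0],"fingers": 1},
    {"xyz": [-5.5,-0.2,1.9],"delta_rot": [0,0,0],"fingers": 1}
  ]
}}

```text
clock: 17.55
tcp_pos: [0.5956, -0.0059, 0.0648]
orientation: [-0.042, 2.823, 0.007]
contact_force: [-0.6, 0.2, 0.3]
grip_width: 0.0004
```

```bash
python3 - <<'E'
from tube import *
print(o['moment'])
move(S(0.0,.003,.062),orient(72,SAW[2],1));move(S(0.025,.003,.062),orient(72,SAW[2],1))
x=((o['tcp_pos'][:2]-SAW[:2])@np.array([np.cos(SAW[2]),np.sin(SAW[2])]));print('tcp saw x',x)
c=cam('wrist');cv2.imwrite('pics/w16.png',imaging.grab_frame('wrist')); print(tubeproj(c,x+.0255,.001))
E
```

```text
q [ 0.103  0.464 -0.257  2.111  0.496  0.294  1.036] tcp [ 0.5956 -0.0059  0.0648] t 17.55 F [-0.6  0.2  0.3] w 0.0004 fk err [ 0. -0.  0.]
[-0.04344765  0.65374749 -0.03814108]
xyz cm [-2.04  0.23  0.97] | 2.3 rot [-0.1  0.2 -0.3] | 0.4
xyz cm [-4.41  0.24  1.75] | 4.8 rot [-0.1  0.2 -0.3] | 0.4
tcp saw x -0.02238336532855402
[[512.0, 364.0], [134.0, 365.0], [492.0, 401.0], [155.0, 403.0]]
```

View pics/w16.png

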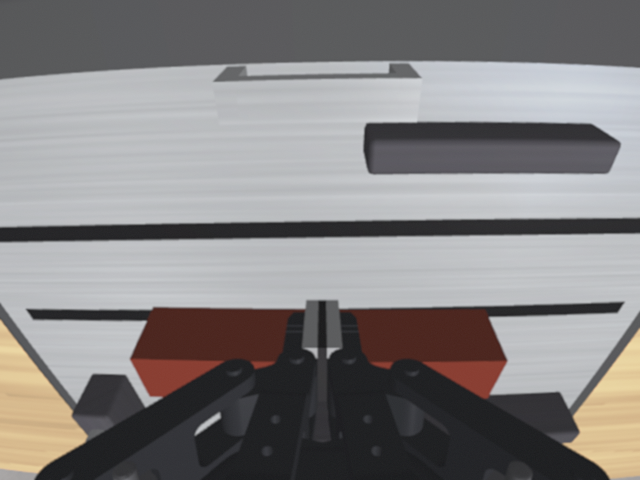

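{"method": "jog_arm", "body": {
  "rows": [
    {"xyz": [-1.0,0,0.4],"delta_rot": [0,0,0],"fingers": 1},
    {"xyz": [-2.0,0,0.85],"delta_rot": [0,0,0],"fingers": 1},
    {"xyz": [-3.0,0,1.25],"delta_rot": [0,0,0],"fingers": 1},
    {"xyz": [-3.8,0,1.5],"delta_rot": [0,0,0],"fingers": 1},
    {"xyz": [-3.8,0,1.5],"delta_rot": [0,0,0],"fingers": 1}
  ]
}}

```text
clock: 18.02
tcp_pos: [0.6406, -0.0042, 0.0635]
orientation: [-0.042, 2.819, 0.009]
contact_force: [0.2, -0.2, 0.0]
grip_width: -0.0002
```

```bash
cat >> tube.py <<'E'
def sawxy(p): 
    d=p[:2]-SAW[:2]; c,sn=np.cos(SAW[2]),np.sin(SAW[2]); return np.array([c*d[0]+sn*d[1],-sn*d[0]+c*d[1]])
print('tcp saw',sawxy(o['tcp_pos']).round(4),'F saw',sawxy(o['contact_force']+np.r_[SAW[:2],0]).round(1))
E
python3 - <<'E'
from tube import *
move(S(0.027,.001,.062),orient(72,SAW[2],1))
x=sawxy(o['tcp_pos'])[0]
c=cam('wrist');cv2.imwrite('pics/w17.png',imaging.grab_frame('wrist')); print(tubeproj(c,x+.0255,.001))
E
```

```text
q [ 0.115  0.521 -0.272  2.01   0.485  0.338  1.064] tcp [ 0.6406 -0.0042  0.0635] t 18.02 F [ 0.2 -0.2  0. ] w -0.0002 fk err [ 0. -0.  0.]
tcp saw [0.0227 0.001 ] F saw [ 0.2 -0.2]
xyz cm [-0.36  0.01  0.28] | 0.5 rot [-0.   0.5 -0.4] | 0.6
[[513.0, 366.0], [133.0, 368.0], [493.0, 403.0], [154.0, 405.0]]
```

View pics/w17.png

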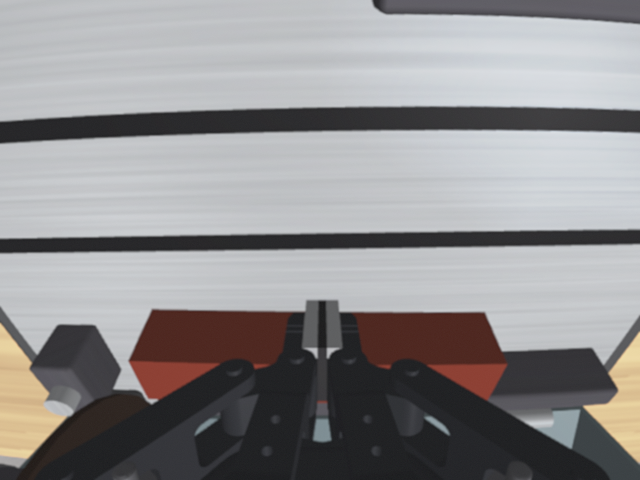

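{"method": "jog_arm", "body": {
  "rows": [
    {"xyz": [-0.1,0,0.05],"delta_rot": [0,0,0],"fingers": 1},
    {"xyz": [-0.2,0,0.1],"delta_rot": [0,0,0],"fingers": 1},
    {"xyz": [-0.3,0,0.15],"delta_rot": [0,0,0],"fingers": 1},
    {"xyz": [-0.4,0,0.2],"delta_rot": [0,0,0],"fingers": 1},
    {"xyz": [-0.4,0,0.2],"delta_rot": [0,0,0],"fingers": 1}
  ]
}}

```text
clock: 18.48
tcp_pos: [0.6433, -0.0045, 0.0623]
orientation: [-0.042, 2.821, 0.008]
contact_force: [-4.2, -1.1, 0.7]
grip_width: 0.0003
```

```bash
python3 tube.py
```

```text
q [ 0.115  0.526 -0.273  2.003  0.485  0.342  1.066] tcp [ 0.6433 -0.0045  0.0623] t 18.48 F [-4.2 -1.1  0.7] w 0.0003 fk err [ 0. -0.  0.]
tcp saw [0.0253 0.0006] F saw [-4.2 -0.9]
```

{"method": "jog_arm", "body": {
  "rows": [
    {"xyz": [-0.15,0,0.05],"delta_rot": [0,0,0],"fingers": 1},
    {"xyz": [-0.25,0,0.1],"delta_rot": [0,0,0],"fingers": 1},
    {"xyz": [-0.3,0,0.1],"delta_rot": [0,0,0],"fingers": 1},
    {"xyz": [-0.3,0,0.1],"delta_rot": [0,0,0],"fingers": 1},
    {"xyz": [-0.3,0,0.1],"delta_rot": [0,0,0],"fingers": 1}
  ]
}}

```text
clock: 18.9
tcp_pos: [0.6446, -0.0048, 0.0617]
orientation: [-0.042, 2.824, 0.006]
contact_force: [-7.7, -0.9, 5.7]
grip_width: -0.0003
```

```bash
python3 tube.py
```

```text
q [ 0.117  0.53  -0.274  1.997  0.483  0.348  1.068] tcp [ 0.6446 -0.0048  0.0617] t 18.9 F [-7.7 -0.9  5.7] w -0.0003 fk err [ 0. -0.  0.]
tcp saw [0.0266 0.0002] F saw [-7.8 -0.6]
```

```bash
python3 - <<'E'
from tube import *
for p in ((-.01,.0,.066),(-.01,.115,.066),(.042,.115,.064)): move(S(*p),orient(72,SAW[2],1))
E
```

```text
q [ 0.117  0.53  -0.274  1.997  0.483  0.348  1.068] tcp [ 0.6446 -0.0048  0.0617] t 18.9 F [-7.7 -0.9  5.7] w -0.0003 fk err [ 0. -0.  0.]
tcp saw [0.0266 0.0002] F saw [-7.8 -0.6]
xyz cm [ 3.35 -0.04 -1.55] | 3.7 rot [-0.1  0.2 -0.4] | 0.4
xyz cm [ 3.42 11.46 -1.58] | 12.1 rot [-0.1  0.2 -0.4] | 0.4
xyz cm [-1.46 11.49  0.23] | 11.6 rot [-0.1  0.2 -0.4] | 0.4
```

{"method": "jog_arm", "body": {
  "rows": [
    {"xyz": [3.4,0,-1.5],"delta_rot": [0,0,0],"fingers": 1},
    {"xyz": [3.4,2,-1.5],"delta_rot": [0,0,0],"fingers": 1},
    {"xyz": [3.4,6,-1.6],"delta_rot": [0,0,0],"fingers": 1},
    {"xyz": [3.4,10,-1.6],"delta_rot": [0,0,0],"fingers": 1},
    {"xyz": [3.4,12,-1.6],"delta_rot": [0,0,0],"fingers": 1}
  ]
}}

```text
clock: 19.32
tcp_pos: [0.6044, 0.1205, 0.0672]
orientation: [-0.048, 2.821, 0.013]
contact_force: [0.8, 0.3, -0.0]
grip_width: 0.0001
```

```bash
python3 - <<'E'
from tube import *
for p in ((.042,.115,.064),): move(S(*p),orient(72,SAW[2],1))
c=cam('wrist');cv2.imwrite('pics/w18.png',imaging.grab_frame('wrist')); print(tubeproj(c,.05,.0))
E
```

```text
q [-0.214  0.478 -0.165  2.066  0.534  0.338  0.773] tcp [0.6044 0.1205 0.0672] t 19.32 F [ 0.8  0.3 -0. ] w 0.0001 fk err [ 0. -0.  0.]
tcp saw [-0.009   0.1269] F saw [0.9 0.2]
xyz cm [-4.74 -1.18  1.91] | 5.2 rot [ 0.2  0.4 -0.1] | 0.4
[[225.0, 403.0], [-67.0, 389.0], [234.0, 433.0], [-36.0, 418.0]]
```

View pics/w18.png

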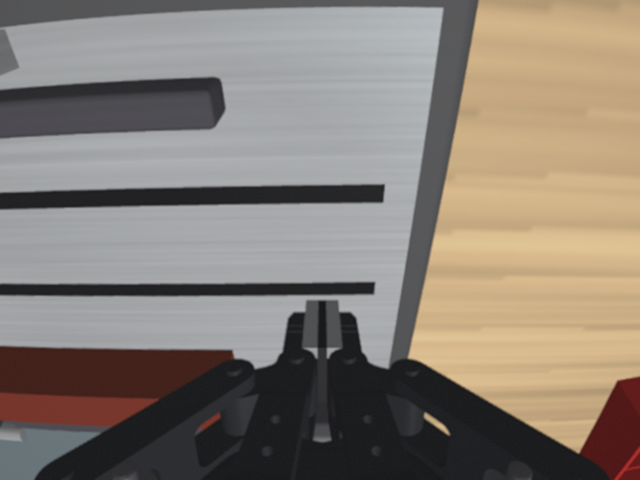

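{"method": "jog_arm", "body": {
  "rows": [
    {"xyz": [-2,-0.5,0.8],"delta_rot": [0,0,0],"fingers": 1},
    {"xyz": [-4,-0.6,1.6],"delta_rot": [0,0,0],"fingers": 1},
    {"xyz": [-4.7,-0.8,1.9],"delta_rot": [0,0,0],"fingers": 1},
    {"xyz": [-4.7,-0.8,1.9],"delta_rot": [0,0,0],"fingers": 1},
    {"xyz": [-4.7,-0.8,1.9],"delta_rot": [0,0,0],"fingers": 1}
  ]
}}

```text
clock: 19.78
tcp_pos: [0.6549, 0.1178, 0.0637]
orientation: [-0.053, 2.821, 0.017]
contact_force: [0.0, -0.3, 0.1]
grip_width: 0.0
```

```bash
python3 - <<'E'
from tube import *
for p in ((.042,.075,.064),(.042,.0595,.064),): move(S(*p),orient(72,SAW[2],1))
c=cam('wrist');cv2.imwrite('pics/w19.png',imaging.grab_frame('wrist')); print(tubeproj(c,.05,.0))
E
```

```text
q [-0.153  0.545 -0.202  1.952  0.508  0.385  0.851] tcp [0.6549 0.1178 0.0637] t 19.78 F [ 0.  -0.3  0.1] w 0.0 fk err [ 0. -0.  0.]
tcp saw [0.0413 0.1224] F saw [-0.  -0.3]
xyz cm [-0.07 -4.74 -0.04] | 4.7 rot [0.4 0.3 0. ] | 0.5
xyz cm [-0.07 -6.29 -0.05] | 6.3 rot [0.4 0.3 0. ] | 0.5
[[213.0, 344.0], [-128.0, 330.0], [226.0, 387.0], [-90.0, 372.0]]
```

View pics/w19.png

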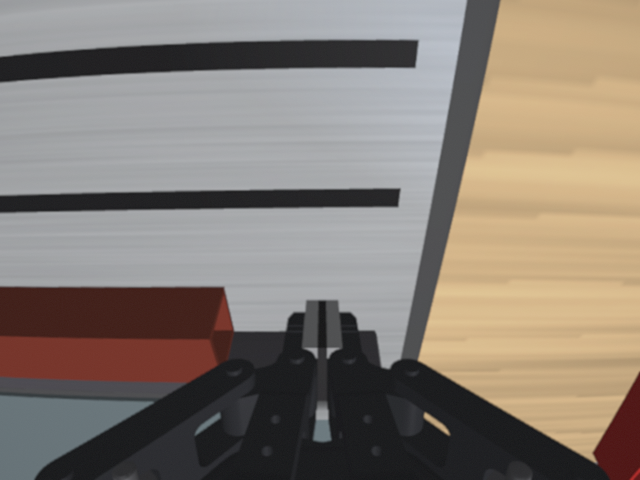

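{"method": "jog_arm", "body": {
  "rows": [
    {"xyz": [0,-1.5,0],"delta_rot": [0,0,0],"fingers": 1},
    {"xyz": [0,-2.7,0],"delta_rot": [0,0,0],"fingers": 1},
    {"xyz": [0,-3.7,0],"delta_rot": [0,0,0],"fingers": 1},
    {"xyz": [0,-4.6,0],"delta_rot": [0,0,0],"fingers": 1},
    {"xyz": [0,-5.2,0],"delta_rot": [0,0,0],"fingers": 1}
  ]
}}

```text
clock: 20.25
tcp_pos: [0.6551, 0.0661, 0.0631]
orientation: [-0.055, 2.823, 0.018]
contact_force: [-4.3, 4.9, 1.4]
grip_width: -0.0001
```

```bash
python3 - <<'E'
from tube import *
for p in ((.042,.0595,.064),): move(S(*p),orient(72,SAW[2],1))
c=cam('wrist');cv2.imwrite('pics/w20.png',imaging.grab_frame('wrist')); print(tubeproj(c,.05,-.035))
E
```

```text
q [-0.034  0.54  -0.238  1.967  0.493  0.369  0.953] tcp [0.6551 0.0661 0.0631] t 20.25 F [-4.3  4.9  1.4] w -0.0001 fk err [ 0. -0.  0.]
tcp saw [0.0397 0.0707] F saw [-4.2  5.1]
xyz cm [-0.25 -1.12 -0.02] | 1.1 rot [0.4 0.3 0.1] | 0.5
[[256.0, 348.0], [-101.0, 336.0], [264.0, 390.0], [-63.0, 377.0]]
```

View pics/w20.png

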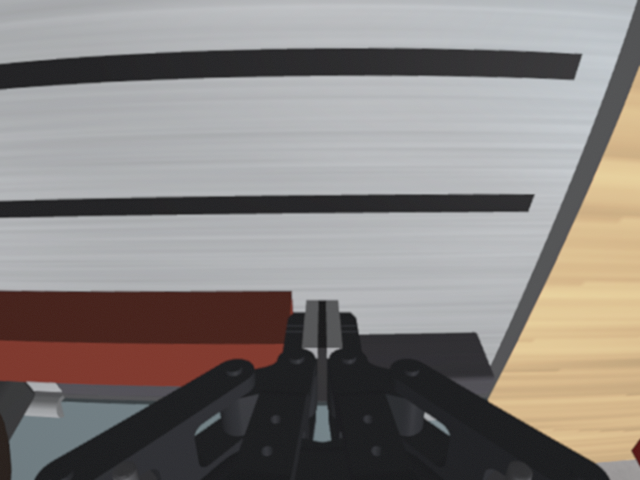

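{"method": "jog_arm", "body": {
  "rows": [
    {"xyz": [0.4,-0.3,-0.15],"delta_rot": [0,0,0],"fingers": 1},
    {"xyz": [0.4,-0.6,-0.15],"delta_rot": [0,0,0],"fingers": 1},
    {"xyz": [0.4,-0.8,-0.15],"delta_rot": [0,0,0],"fingers": 1},
    {"xyz": [0.4,-1.0,-0.15],"delta_rot": [0,0,0],"fingers": 1},
    {"xyz": [0.4,-1.1,-0.15],"delta_rot": [0,0,0],"fingers": 1}
  ]
}}

```text
clock: 20.72
tcp_pos: [0.6515, 0.0553, 0.0633]
orientation: [-0.055, 2.822, 0.019]
contact_force: [-2.3, 6.6, 1.5]
grip_width: -0.0001
```

```bash
python3 - <<'E'
from tube import *
for p in ((.038,.0595,.064),): move(S(*p),orient(72,SAW[2],1))
E
```

```text
q [-0.009  0.535 -0.245  1.978  0.49   0.362  0.973] tcp [0.6515 0.0553 0.0633] t 20.72 F [-2.3  6.6  1.5] w -0.0001 fk err [ 0. -0.  0.]
tcp saw [0.0357 0.06  ] F saw [-2.1  6.7]
xyz cm [-0.24 -0.05  0.01] | 0.2 rot [0.5 0.3 0.1] | 0.6
```

{"method": "jog_arm", "body": {
  "rows": [
    {"xyz": [0,-0.1,0],"delta_rot": [0,0,0],"fingers": 1},
    {"xyz": [0,-0.2,0],"delta_rot": [0,0,0],"fingers": 1},
    {"xyz": [0,-0.25,0],"delta_rot": [0,0,0],"fingers": 1},
    {"xyz": [0,-0.3,0],"delta_rot": [0,0,0],"fingers": 1},
    {"xyz": [0,-0.3,0],"delta_rot": [0,0,0],"fingers": 1}
  ]
}}

```text
clock: 21.13
tcp_pos: [0.6516, 0.0553, 0.0635]
orientation: [-0.059, 2.821, 0.024]
contact_force: [-1.6, 7.4, -0.0]
grip_width: -0.0
```

```bash
python3 - <<'E'
from tube import *
c=cam('wrist');cv2.imwrite('pics/w21.png',imaging.grab_frame('wrist')); print(tubeproj(c,.05,-.035))
E
```

```text
q [-0.003  0.535 -0.25   1.979  0.488  0.36   0.979] tcp [0.6516 0.0553 0.0635] t 21.13 F [-1.6  7.4 -0. ] w -0.0 fk err [ 0. -0.  0.]
tcp saw [0.0358 0.06  ] F saw [-1.3  7.5]
[[285.0, 353.0], [-79.0, 343.0], [288.0, 394.0], [-42.0, 383.0]]
```

View pics/w21.png

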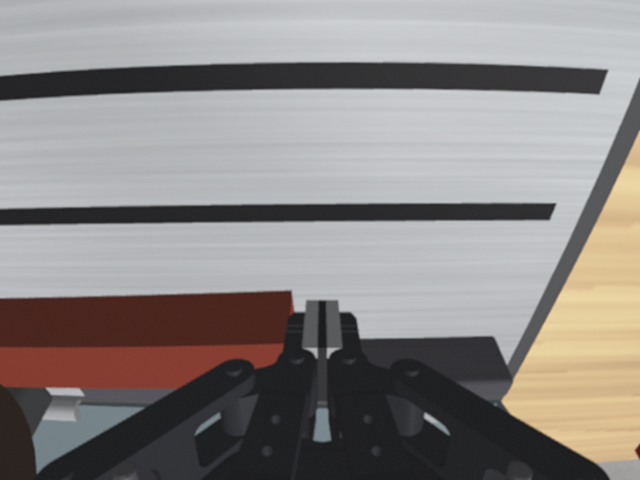

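{"method": "jog_arm", "body": {
  "rows": [
    {"xyz": [0,-0.3,0],"delta_rot": [0,0,0],"fingers": 1},
    {"xyz": [0,-0.5,0],"delta_rot": [0,0,0],"fingers": 1},
    {"xyz": [0,-0.7,0],"delta_rot": [0,0,0],"fingers": 1},
    {"xyz": [0,-0.8,0],"delta_rot": [0,0,0],"fingers": 1},
    {"xyz": [0,-0.8,0],"delta_rot": [0,0,0],"fingers": 1}
  ]
}}

```text
clock: 21.6
tcp_pos: [0.6516, 0.055, 0.0636]
orientation: [-0.069, 2.819, 0.035]
contact_force: [-3.9, 16.1, 0.1]
grip_width: -0.0001
```

```bash
python3 tube.py
```

```text
q [ 0.013  0.536 -0.264  1.979  0.483  0.356  0.996] tcp [0.6516 0.055  0.0636] t 21.6 F [-3.9 16.1  0.1] w -0.0001 fk err [ 0. -0.  0.]
tcp saw [0.0358 0.0598] F saw [-3.3 16.2]
```

{"method": "jog_arm", "body": {
  "rows": [
    {"xyz": [0,2,0],"delta_rot": [0,0,0],"fingers": 1},
    {"xyz": [1.5,2.5,-0.6],"delta_rot": [0,0,0],"fingers": 1},
    {"xyz": [4,2.5,-1.5],"delta_rot": [0,0,0],"fingers": 1},
    {"xyz": [6,2,-2.3],"delta_rot": [0,0,0],"fingers": 1},
    {"xyz": [6,0,-2.3],"delta_rot": [0,0,0],"fingers": 1}
  ]
}}

```text
clock: 22.02
tcp_pos: [0.5832, 0.0542, 0.0658]
orientation: [-0.078, 2.823, 0.035]
contact_force: [0.5, -0.9, -0.0]
grip_width: 0.0003
```

```bash
python3 - <<'E'
from tube import *
for p in ((-.015,.005,.064),(.02,.005,.063)): move(S(*p),orient(72,SAW[2],1))
c=cam('wrist');cv2.imwrite('pics/w22.png',imaging.grab_frame('wrist')); print(tubeproj(c,.05,-.035))
E
```

```text
q [-0.024  0.448 -0.235  2.134  0.507  0.285  0.938] tcp [0.5832 0.0542 0.0658] t 22.02 F [ 0.5 -0.9 -0. ] w 0.0003 fk err [ 0. -0.  0.]
tcp saw [-0.0326  0.0615] F saw [ 0.5 -0.9]
xyz cm [-1.53 -5.68  0.6 ] | 5.9 rot [1.3 0.2 0.9] | 1.6
xyz cm [-4.82 -5.76  1.79] | 7.7 rot [1.3 0.2 0.9] | 1.6
[[288.0, 430.0], [-6.0, 419.0], [290.0, 455.0], [20.0, 445.0]]
```

View pics/w22.png

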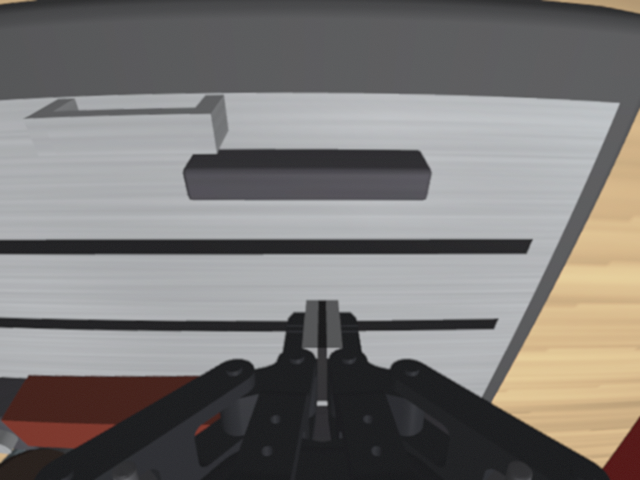

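{"method": "jog_arm", "body": {
  "rows": [
    {"xyz": [0,-2.5,0],"delta_rot": [1.3,0.2,0.9],"fingers": 1},
    {"xyz": [0,-4.5,0],"delta_rot": [1.3,0.2,0.9],"fingers": 1},
    {"xyz": [-0.8,-5.2,0.3],"delta_rot": [1.3,0.2,0.9],"fingers": 1},
    {"xyz": [-2.5,-5.2,0.9],"delta_rot": [1.3,0.2,0.9],"fingers": 1},
    {"xyz": [-3.8,-5.2,1.4],"delta_rot": [1.3,0.2,0.9],"fingers": 1}
  ]
}}

```text
clock: 22.48
tcp_pos: [0.6301, -0.0051, 0.0642]
orientation: [-0.036, 2.825, -0.002]
contact_force: [0.7, 0.4, 0.0]
grip_width: -0.0001
```

```bash
python3 - <<'E'
from tube import *
for p in ((.02,.01,.063),(.028,.01,.063)): move(S(*p),orient(72,SAW[2],1))
E
```

```text
q [ 0.103  0.507 -0.262  2.03   0.488  0.338  1.05 ] tcp [ 0.6301 -0.0051  0.0642] t 22.48 F [0.7 0.4 0. ] w -0.0001 fk err [ 0. -0.  0.]
tcp saw [0.0121 0.0005] F saw [0.8 0.3]
xyz cm [-0.71  0.96  0.35] | 1.2 rot [-0.5  0.1 -0.5] | 0.7
xyz cm [-1.47  0.97  0.6 ] | 1.9 rot [-0.5  0.1 -0.5] | 0.7
```

{"method": "jog_arm", "body": {
  "rows": [
    {"xyz": [-0.4,0.5,0.2],"delta_rot": [-0.5,0,-0.5],"fingers": 1},
    {"xyz": [-0.9,0.5,0.35],"delta_rot": [-0.5,0,-0.5],"fingers": 1},
    {"xyz": [-1.2,0.5,0.45],"delta_rot": [-0.5,0,-0.5],"fingers": 1},
    {"xyz": [-1.4,0.5,0.5],"delta_rot": [-0.5,0,-0.5],"fingers": 1},
    {"xyz": [-1.5,0.5,0.5],"delta_rot": [-0.5,0,-0.5],"fingers": 1}
  ]
}}

```text
clock: 22.9
tcp_pos: [0.6442, 0.0008, 0.0633]
orientation: [-0.051, 2.828, 0.009]
contact_force: [-4.5, 2.4, 0.2]
grip_width: 0.0003
```

{"method": "jog_arm", "body": {
  "rows": [
    {"xyz": [-0.2,0,0.05],"delta_rot": [0,0,0],"fingers": 1},
    {"xyz": [-0.4,0,0.1],"delta_rot": [0,0,0],"fingers": 1},
    {"xyz": [-0.6,0,0.15],"delta_rot": [0,0,0],"fingers": 1},
    {"xyz": [-0.6,0,0.15],"delta_rot": [0,0,0],"fingers": 1},
    {"xyz": [-0.6,0,0.15],"delta_rot": [0,0,0],"fingers": 1}
  ]
}}

```text
clock: 23.32
tcp_pos: [0.6445, 0.0007, 0.0618]
orientation: [-0.052, 2.838, 0.005]
contact_force: [-18.6, 0.9, 11.9]
grip_width: -0.0002
```

```bash
python3 tube.py
```

```text
q [ 0.115  0.534 -0.284  1.986  0.474  0.372  1.077] tcp [0.6445 0.0007 0.0618] t 23.32 F [-18.6   0.9  11.9] w -0.0002 fk err [ 0. -0. -0.]
tcp saw [0.0268 0.0057] F saw [-18.6   1.6]
```

{"method": "jog_arm", "body": {
  "rows": [
    {"xyz": [1,0,-0.3],"delta_rot": [0,0,0],"fingers": 1},
    {"xyz": [3,0,-1.2],"delta_rot": [0,0,0],"fingers": 1},
    {"xyz": [6,0,-3],"delta_rot": [0,0,0],"fingers": 1},
    {"xyz": [8,1,-7],"delta_rot": [0,0,0],"fingers": 1},
    {"xyz": [8,1,-9],"delta_rot": [0,0,0],"fingers": 1}
  ]
}}

```text
clock: 23.73
tcp_pos: [0.5358, 0.0074, 0.1232]
orientation: [-0.055, 2.843, 0.003]
contact_force: [0.8, -0.4, 0.4]
grip_width: 0.0001
```

```bash
python3 - <<'E'
from tube import *
c=cam('wrist');cv2.imwrite('pics/w23.png',imaging.grab_frame('wrist')); print(tubeproj(c,.05,-.035)); print(proj(c,np.array([S(.065,-.115,.05),S(.04,-.115,.078),S(.065,-.057,.078),S(.065,.147,.078)])).round(0).tolist())
cv2.imwrite('pics/s23.png',imaging.grab_frame('scene'))
E
```

```text
q [ 0.174  0.296 -0.374  2.188  0.384  0.406  1.107] tcp [0.5358 0.0074 0.1232] t 23.73 F [ 0.8 -0.4  0.4] w 0.0001 fk err [-0. -0.  0.]
tcp saw [-0.0817  0.0163] F saw [ 0.8 -0.4]
[[363.0, 388.0], [141.0, 385.0], [360.0, 410.0], [152.0, 407.0]]
[[164.0, 374.0], [144.0, 386.0], [227.0, 407.0], [491.0, 406.0]]
```

View pics/w23.png

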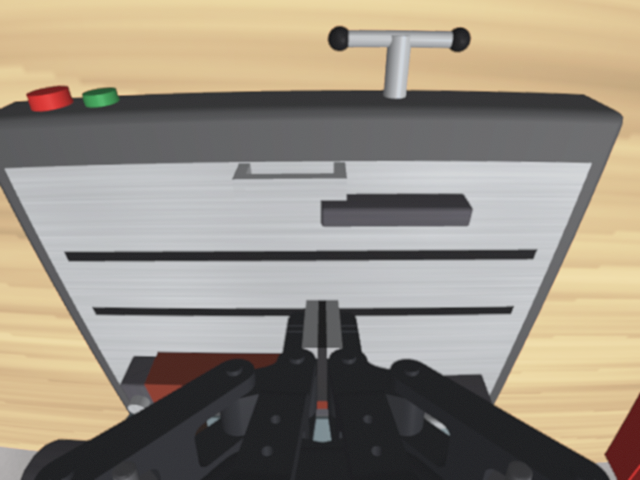

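View pics/s23.png

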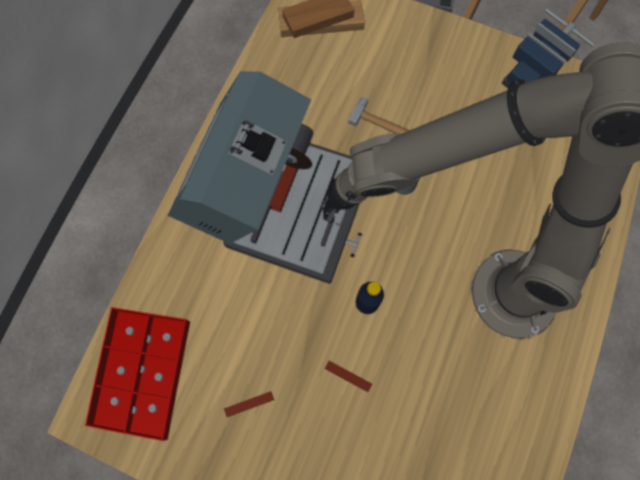

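```bash
python3 - <<'E'
from tube import *
Rt=orient(72,SAW[2],1)
for p in ((-.02,.09,.09),(.03,.09,.068),(.046,.09,.064)): move(S(*p),Rt)
E
```

```text
q [ 0.176  0.294 -0.375  2.181  0.385  0.405  1.107] tcp [0.5412 0.0073 0.1272] t 23.83 F [ 1.2 -0.1 -0.3] w 0.0 fk err [-0. -0.  0.]
tcp saw [-0.0762  0.016 ] F saw [ 1.2 -0.1]
xyz cm [-4.25  7.4   5.23] | 10.0 rot [-0.1 -0.3  0.1] | 0.4
xyz cm [-8.34  7.4   8.84] | 14.2 rot [-0.1 -0.3  0.1] | 0.4
xyz cm [-9.75  7.4   9.71] | 15.6 rot [-0.1 -0.3  0.1] | 0.4
```

{"method": "jog_arm", "body": {
  "rows": [
    {"xyz": [-1,4,1],"delta_rot": [0,0,0],"fingers": 1},
    {"xyz": [-2.5,7.4,3],"delta_rot": [0,0,0],"fingers": 1},
    {"xyz": [-5,7.4,6],"delta_rot": [0,0,0],"fingers": 1},
    {"xyz": [-8.3,7.4,8.8],"delta_rot": [0,0,0],"fingers": 1},
    {"xyz": [-8.3,7.4,8.8],"delta_rot": [0,0,0],"fingers": 1}
  ]
}}

```text
clock: 24.25
tcp_pos: [0.6489, 0.0858, 0.0645]
orientation: [-0.054, 2.833, 0.005]
contact_force: [0.3, 0.4, 0.6]
grip_width: -0.0001
```

```bash
python3 - <<'E'
from tube import *
Rt=orient(72,SAW[2],1)
for p in ((.046,.09,.064),(.046,.066,.064),(.046,.0598,.064)): move(S(*p),Rt)
c=cam('wrist');cv2.imwrite('pics/w24.png',imaging.grab_frame('wrist'))
E
```

```text
q [-0.057  0.538 -0.261  1.966  0.541  0.401  0.872] tcp [0.6489 0.0858 0.0645] t 24.25 F [0.3 0.4 0.6] w -0.0001 fk err [ 0. -0. -0.]
tcp saw [0.0342 0.0906] F saw [0.3 0.4]
xyz cm [-1.11 -0.06  0.41] | 1.2 rot [-0.1 -0.3  0.1] | 0.4
xyz cm [-1.1  -2.46  0.41] | 2.7 rot [-0.1 -0.3  0.1] | 0.4
xyz cm [-1.1  -3.08  0.41] | 3.3 rot [-0.1 -0.3  0.1] | 0.4
```

View pics/w24.png

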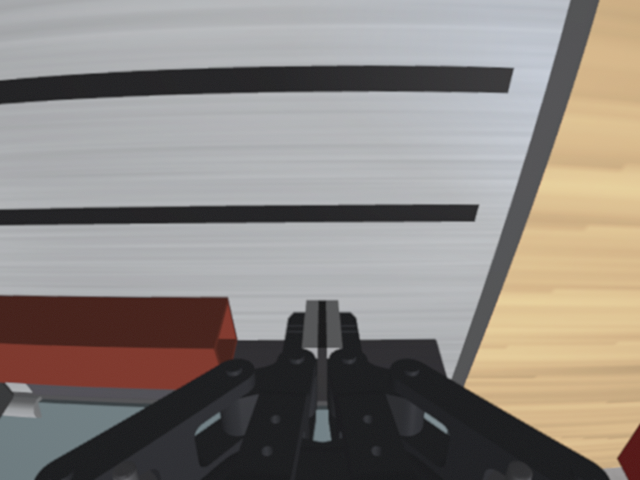

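{"method": "jog_arm", "body": {
  "rows": [
    {"xyz": [-0.6,0,0.2],"delta_rot": [0,0,0],"fingers": 1},
    {"xyz": [-1.1,-0.5,0.4],"delta_rot": [0,0,0],"fingers": 1},
    {"xyz": [-1.1,-1.5,0.4],"delta_rot": [0,0,0],"fingers": 1},
    {"xyz": [-1.1,-2.2,0.4],"delta_rot": [0,0,0],"fingers": 1},
    {"xyz": [-1.1,-2.4,0.4],"delta_rot": [0,0,0],"fingers": 1}
  ]
}}

```text
clock: 24.72
tcp_pos: [0.6589, 0.0581, 0.0654]
orientation: [-0.048, 2.834, 0.001]
contact_force: [-0.1, 0.6, 0.2]
grip_width: 0.0002
```

```bash
python3 tube.py
```

```text
q [ 0.008  0.547 -0.28   1.948  0.528  0.409  0.933] tcp [0.6589 0.0581 0.0654] t 24.72 F [-0.1  0.6  0.2] w 0.0002 fk err [ 0. -0. -0.]
tcp saw [0.0432 0.0626] F saw [-0.1  0.6]
```

{"method": "jog_arm", "body": {
  "rows": [
    {"xyz": [0,-0.1,0],"delta_rot": [0,0,0],"fingers": 1},
    {"xyz": [0,-0.15,0],"delta_rot": [0,0,0],"fingers": 1},
    {"xyz": [0,-0.2,0],"delta_rot": [0,0,0],"fingers": 1},
    {"xyz": [0,-0.25,0],"delta_rot": [0,0,0],"fingers": 1},
    {"xyz": [0,-0.25,0],"delta_rot": [0,0,0],"fingers": 1}
  ]
}}

```text
clock: 25.13
tcp_pos: [0.6589, 0.0559, 0.0656]
orientation: [-0.049, 2.834, 0.002]
contact_force: [-0.6, -0.6, -0.7]
grip_width: 0.0002
```

{"method": "jog_arm", "body": {
  "rows": [
    {"xyz": [0,-0.2,0],"delta_rot": [0,0,0],"fingers": 1},
    {"xyz": [0,-0.35,0],"delta_rot": [0,0,0],"fingers": 1},
    {"xyz": [0,-0.5,0],"delta_rot": [0,0,0],"fingers": 1},
    {"xyz": [0,-0.5,0],"delta_rot": [0,0,0],"fingers": 1},
    {"xyz": [0,-0.5,0],"delta_rot": [0,0,0],"fingers": 1}
  ]
}}

```text
clock: 25.55
tcp_pos: [0.6589, 0.0556, 0.0657]
orientation: [-0.055, 2.833, 0.009]
contact_force: [-1.3, 8.0, -0.6]
grip_width: -0.0
```

```bash
python3 tube.py
```

```text
q [ 0.023  0.547 -0.289  1.949  0.524  0.405  0.949] tcp [0.6589 0.0556 0.0657] t 25.55 F [-1.3  8.  -0.6] w -0.0 fk err [ 0. -0. -0.]
tcp saw [0.0431 0.06  ] F saw [-1.1  8. ]
```

{"method": "jog_arm", "body": {
  "rows": [
    {"xyz": [0,1.5,0],"delta_rot": [0,0,0],"fingers": 1},
    {"xyz": [1.5,2.5,-0.6],"delta_rot": [0,0,0],"fingers": 1},
    {"xyz": [5,2.5,-2],"delta_rot": [0,0,0],"fingers": 1},
    {"xyz": [8,1,-5],"delta_rot": [0,0,0],"fingers": 0.2},
    {"xyz": [8,-1,-9],"delta_rot": [0,0,0],"fingers": 0}
  ]
}}

```text
clock: 25.97
tcp_pos: [0.5495, 0.0453, 0.118]
orientation: [-0.064, 2.845, 0.006]
contact_force: [0.3, -1.2, -1.1]
grip_width: 0.0231
```

{"method": "jog_arm", "body": {
  "rows": [
    {"xyz": [3,-4,-4],"delta_rot": [0,0,0],"fingers": 0},
    {"xyz": [3,-7,-7],"delta_rot": [0,-7,0],"fingers": 0},
    {"xyz": [3,-8,-7],"delta_rot": [0,-10,0],"fingers": 0},
    {"xyz": [3,-8,-7],"delta_rot": [0,-10,0],"fingers": 0},
    {"xyz": [3,-8,-7],"delta_rot": [0,-10,0],"fingers": 0}
  ]
}}

```text
clock: 26.38
tcp_pos: [0.5029, -0.0399, 0.177]
orientation: [-0.053, 2.67, 0.007]
contact_force: [0.6, -0.3, 0.1]
grip_width: 0.0834
```

```bash
python3 - <<'E'
from tube import *
c=cam('wrist');cv2.imwrite('pics/w25.png',imaging.grab_frame('wrist')); print(tubeproj(c,.05,-.035)); print(proj(c,np.array([S(.065,-.115,.05),S(.04,-.115,.078),S(.065,-.057,.078),S(.065,.147,.078)])).round(0).tolist())
t=imaging.grab_frame('top');s=imaging.grab_frame('scene')
cv2.imwrite('pics/s25.png',np.hstack([cv2.resize(t[120:340,250:450],None,fx=2,fy=2,interpolation=cv2.INTER_CUBIC),cv2.resize(s[60:280,160:360],None,fx=2,fy=2,interpolation=cv2.INTER_CUBIC)]))
E
```

```text
q [ 0.396  0.111 -0.465  2.325  0.244  0.252  1.334] tcp [ 0.5029 -0.0399  0.177 ] t 26.38 F [ 0.6 -0.3  0.1] w 0.0834 fk err [0. 0. 0.]
tcp saw [-0.1162 -0.0298] F saw [ 0.6 -0.3]
[[405.0, 320.0], [228.0, 320.0], [400.0, 337.0], [233.0, 337.0]]
[[238.0, 310.0], [229.0, 321.0], [294.0, 335.0], [503.0, 335.0]]
```

View pics/w25.png

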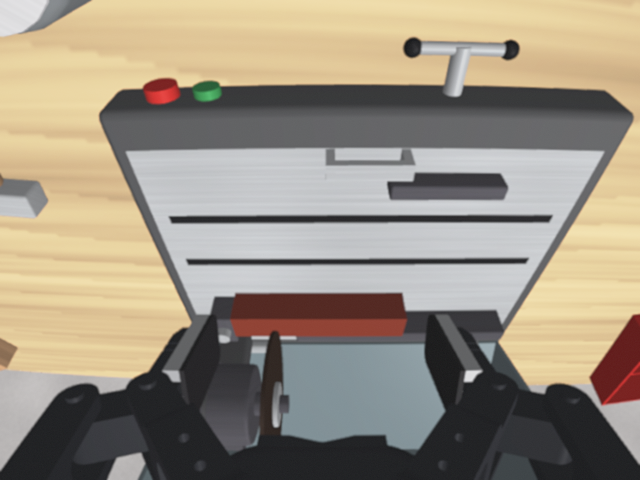

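View pics/s25.png

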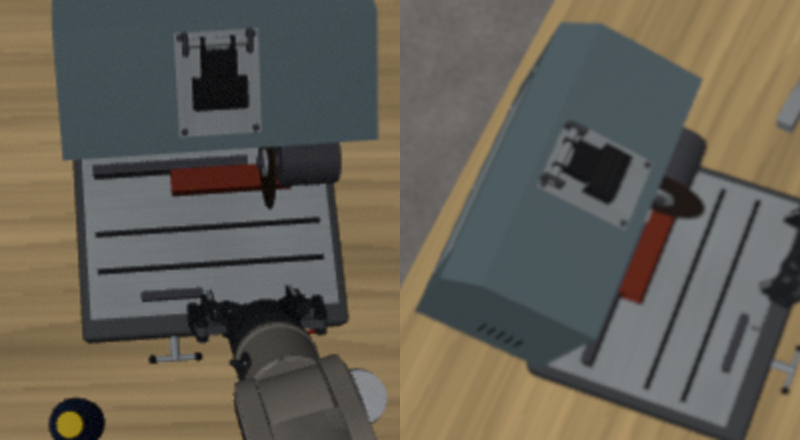

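Tube is flush to fence and stop, the hood is fully back, the paddle is shut, and the robot is clear. I'll zoom in on the stop end as a last check.

```bash
python3 - <<'E'
from h import *
i=cv2.imread('pics/w25.png')[270:370,190:430]; cv2.imwrite('pics/z.png',cv2.resize(i,None,fx=3.3,fy=3.3,interpolation=cv2.INTER_CUBIC))
E
```

```text
(no output)
```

View pics/z.png

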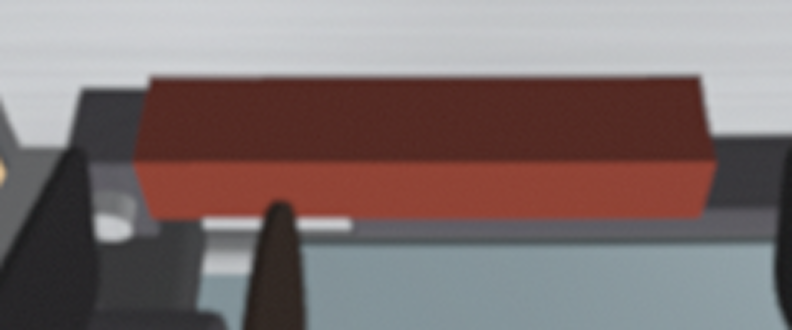

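No visible gap at the stop or along the fence.

```bash
python3 - <<'E'
from bench import r
o=r.get_obs();print(o['clock'],o['contact_force'],abs(o['qvel']).max()); print(r.hand_in())
E
```

```text
26.5333 [ 0.2053541  -0.24706038 -0.10663265] 0.022506005295780642
the job is handed in; nothing more can be done
None
```

The saw is set up and I handed the job in at 26.5 s of the 70 s; `hand_in` reports no verdict.

**What I did:** I gripped the paddle and lifted it about 0.66 rad with the hood still shut. I then swung the hood to its stop and let go. The tube was the 160 mm one of three look-alikes. I carried it over and lowered it onto the bed until I felt contact. Then I pushed it against the fence and the length stop with closed fingers.

**Last checks:**
- **Hood and paddle:** the hood edge in the wrist picture matched about 1.15 rad just after release, and the paddle had sprung back. Both looked unchanged in the final pictures.
- **Fence:** the tube held against a press of about 19 N, at the same tool position as the first press.
- **Length stop:** contact was at the same tool position both times, under 16 N and then 8 N. The last close crop shows no gap at the fence or the stop.
- **Bystanders and disc:** the robot never went near the disc. The bottle stood undisturbed in the pictures I viewed. The hammer and tin are only partly visible in the last ones. I did not measure any of the three again.
- **Robot:** it was clear, with no contact force.

**Uncertain:** the saw's pose fit is only good to about 1.5–3 mm. That makes the 2 mm placement rest on the contact checks and the crop rather than on an independent measurement.

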